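# Clear the drying bench: plates by spatula, knobs by scoop

## Robot

A 7-joint arm with a two-finger parallel gripper is mounted at the origin on the work surface. World frame = base frame: x ahead of the robot, y to its left, z up, the work surface at z = 0. Lengths are in m, angles in rad, forces in N, time in s.
With the tool pointing down it reaches from about 0.4 to 0.85 m from the base axis. Payload 10.4 kg.
Tool frame: the origin (TCP) lies at the very end of the fingers, on their centre line; the grasp point (between the pads) lies manip.grasp_offset behind it (manip.grasp_offset is the distance from the TCP to the grasp point, in m); z points along the fingers, x is the direction in which the jaws open and shut, and the axes are right-handed (so a half turn about z gives the same grasp; the last joint's range is limited). The gripper opens to 85 mm and grips with 20 to 120 N. Pads are 22 mm wide; open, the fingers measure 114 mm over their backs; the gripper's body (76 mm by 85 mm) begins 54 mm behind the grasp point. The pads swing forward as they close: fully open they stand 13 mm farther back than shut.
Start: joints at [1.186, 0.332, -0.065, 1.46, 0.022, 1.35, -0.088], TCP at [0.221, -0.585, 0.231] pointing down, gripper open.
Joint ranges: [-2.6, 2.6], [-0.5, 2.12], [-1.47, 1.34], [0.16, 2.42], [-1.27, 4.41], [0.06, 2.06], [-2.6, 2.6]. Speed limits (rad/s): [2.22, 2.22, 2.79, 2.79, 3.14, 3.14, 3.14].

## Interface

Orientations are given as a unit quaternion [x, y, z, w].
In Python, from workcell import manip gives the robot as it stands.
- The arm moves only by the shell command python3 -m crank 'ROWS' [FORCE]. ROWS is JSON, a list that holds one entry, the list of rows, each a list of 7 numbers: the shift along the world's x, y, z in units of 60 mm (1.0 is 60 mm), then the turn, a rotation vector about the world's x, y, z in units of 5 degrees (1.0 is 5 degrees), then the finger opening in mm, from 0 to 85.4. A call has 1 to 8 rows; each row shifts and turns the commanded pose from where the row before left it; what a row does not reach is not made up. A row lasts 1/8 s, in which the tool goes at most 62.5 mm and 10.7 degrees, less where a joint would pass 70% of its speed; a pose out of reach is approached as far as the arm can. A call is refused whole if a number of a shift passes 1 or a number of a turn 1, either way. A call with a gripper value outside its range is refused whole. The fingers move at their own pace and stop on an object; FORCE is the grip in N (left out, the last holds). Time passes only in rows, so rows that do not move let the fingers close. It gives the time, the measured TCP pose, the force and the opening at its end, in the units of the state.
- manip.get_obs(): the state, without advancing time (a new reading comes with each control period).
- manip.camera(name): name is "side" or "top" or "wrist"; returns (picture, depth): 420x560x3 uint8, blue, green, red; 420x560 float32, m along the optical axis (not along the pixel's ray), 0 where there is no reading.
- manip.get_calibration(name): a dict with "fx", "fy", "cx", "cy" (pixels), "rvec" (rotation vector, rad) and "tvec" (3), from world to camera coordinates, as OpenCV has them; the wrist camera has in their place "T_tool_cam" (4x4, takes a point from camera to tool coordinates, whose origin is the TCP and whose axes are the tool frame's). Camera axes: x right, y down, z forward; pixel columns grow to the right and rows downward; lengths in m; the calibration is good to about 2 mm. The wrist camera is an equidistant fisheye: a pixel r from the principal point sees the ray r / f radians off the axis. A picture is of the moment at which its call begins: read the wrist's pose just before it. get_calibration takes no time and is no camera call.
- manip.hand_in(): hands the job in, once; it reports no verdict.
The state is a dict: "clock": time; "joint_pos": joint angles; "joint_velocities": joint speeds; "tau": joint torques, N m; "position": TCP position; "ee_rot": TCP orientation; "ft_force": force on the tool from outside, world axes, zero at the start; "torque": the same for the moment, N m; "grip_width": opening from 0.0 (shut) to 1.0 (fully open).
Only numpy, scipy, OpenCV 4.12 (cv2) and the standard library are available. Lean on these libraries where they do the work, as an engineer would, in place of code of your own. Each camera call takes 0.05 s, during which the arm holds its last target.

## Task

Clear the freshly lacquered hardware off the drying bench. First use the red-handled spatula to carry the two metal plates from the pale drying rack to the blue-railed finished rack, leaving each lying flat and square across the two rails of a bay of its own; only then use the scoop to move all the wooden knobs from the open-fronted tray into the dark bin. Lay both tools back on the green mat, standing upright as they stood; the lacquer is soft, so the gripper must never touch a plate or a knob, and the oil bottle, the brush and the tin stay where they are.

Things in the scene. Friction and masses are not known exactly. Their poses are not given: they have to be found in the camera images.
- spatula: spatula, 0.12 kg; mm. Origin: centre of blade underside; x handle to tip, z up. Steel blade 90 (x) x 46 (y) x 3; at its rear edge (x -45) a 22 wide neck rises steeply to the red handle: a level straight bar 20 wide (y), 26 high, x -168 to -63, centre line 58 above the blade's underside. Grip across its 20 mm width, best near x -85. Stands on its blade by itself, handle in the air.
- scoop: aluminium scoop, 0.16 kg; mm. Origin: centre of floor underside; x handle to mouth, z up. Floor 100 x 120 (y) x 1.6, open lip at x +50; sides 2 thick, 40 high for x -50 to +15, 18 high for +15 to +40; back wall at x -49, 60 high. Dark wooden handle: level bar 20 wide (y), 26 high, x -160 to -50, centre line z 58; grip across its width, best near x -100. Stands on its floor by itself.
- mat: green mat, fixed, 300 (x) x 220 (y) x 3 mm; origin under its centre. Both tools start on it and must end on it.
- plate_a: brass plate, 76 (x) x 84 (y) x 4 mm, 0.08 kg, small look-only boss in the middle of its top; origin at the centre of its underside.
- plate_b: copper plate, otherwise the same as plate_a
- drying_rack: pale rack, fixed; mm. Origin under its centre. Base 100 (x) x 210 (y) x 6; three rails along x, 90 long, 26 wide, tops at z 36, at y -92, 0, +92: two bays, 66 free between rails, 30 free height from base to plate, both ends open. A plate lies across a bay's two rails, 9 mm on each. The blade enters a bay along the rack's x, handle on the -x (robot) side.
- drying_rack_bay0 (a point): middle of the +y bay of the drying rack, at rail-top height (36 mm); axes as the rack's
- drying_rack_bay1 (a point): the same for the -y bay
- finished_rack: rack of the same size and shape, black base and blue rails, fixed, empty at the start
- finished_rack_bay0 (a point): middle of the +y bay of the finished rack, at rail-top height (36 mm)
- finished_rack_bay1 (a point): the same for the -y bay
- knob_tray: pale open-fronted tray, fixed; mm. Origin under its middle; x from open front to back. Floor falls evenly (0.07 rad) from z 12 at the front edge x -75 to z 4 at x +40; no front wall; sides 46 high (73 beyond x +35), inner faces y -66 and +66; from x +40 the back slopes up and away, leaning 29 degrees, to z 70. Pushed against the back, knobs ride up over a scoop lip sliding down the floor.
- bin: dark wooden bin with cork-coloured floor, fixed, 150 x 150 mm outside, 45 mm high, walls and floor 6 mm; origin under its centre
- knob0: turned wooden knob, dark, round, 33 mm across, 32 mm high, 0.02 kg, with a 13 mm flat foot; origin at the centre of the foot. Rolls when tipped. May be absent.
- knob1: turned wooden knob, red, round, 33 mm across, 32 mm high, 0.02 kg, with a 13 mm flat foot; origin at the centre of the foot. Rolls when tipped. May be absent.
- knob2: turned wooden knob, dark, round, 33 mm across, 32 mm high, 0.02 kg, with a 13 mm flat foot; origin at the centre of the foot. Rolls when tipped. May be absent.
- knob3: turned wooden knob, red, round, 33 mm across, 32 mm high, 0.02 kg, with a 13 mm flat foot; origin at the centre of the foot. Rolls when tipped. May be absent.
- oil_bottle: yellow oil bottle with red cap, 56 mm wide, 130 mm high; not to be moved
- brush: brush lying flat; not to be moved
- tin: tin 72 mm wide, 90 mm high; not to be moved

How it is judged:
By the outcome, as a careful person would: the job done as asked, in the order asked, and still so for the second after the job is handed in, with the robot touching nothing.
Of knob0, knob1, knob2, knob3 only 2 to 4 are there at a start; the rules pass over those that are not, and their reading is None.
At some moment in a run one of spatula, scoop may be knocked a few centimetres aside while the robot is not near it.
It also fails if it takes over 208 s, if anything falls off the work surface, if the arm or the gripper's body presses on something with over 40 N, if the wrist force passes 120 N, or if a joint passes its speed limit or range.

## Working session

There is one attempt and no reset: what is moved stays moved. The work goes in short steps, Python scripts to look and compute and a shell command to move; the robot and the scene stay as the last step left them, time stands still between calls to the robot, and variables do not carry over. Pictures are saved under pics/ and viewed, and the job is handed in when it is done.

```bash
ls -la; mkdir -p pics
cat > h.py <<'E'
import numpy as np, cv2
from workcell import manip
from scipy.spatial.transform import Rotation as R
def snap(cam,fn):
    o=manip.get_obs(); im,d=manip.camera(cam); cv2.imwrite(f'pics/{fn}.png',im); np.savez(f'pics/{fn}.npz',im=im,d=d,p=o['position'],q=o['ee_rot']); return im,d,o
def cloud(cam,d):
    """world xyz per pixel for side/top"""
    c=manip.get_calibration(cam); v,u=np.mgrid[0:d.shape[0],0:d.shape[1]]
    P=np.stack([(u-c['cx'])/c['fx']*d,(v-c['cy'])/c['fy']*d,d],-1)
    Rm=cv2.Rodrigues(np.array(c['rvec'],float))[0]; t=np.array(c['tvec']).ravel()
    return (P-t)@Rm
def ray_plane(cam,uv,z):
    c=manip.get_calibration(cam); uv=np.atleast_2d(uv).astype(float)
    Rm=cv2.Rodrigues(np.array(c['rvec'],float))[0]; t=np.array(c['tvec']).ravel()
    D=np.c_[(uv[:,0]-c['cx'])/c['fx'],(uv[:,1]-c['cy'])/c['fy'],np.ones(len(uv))]@Rm
    C=-Rm.T@t
    return C+D*((z-C[2])/D[:,2])[:,None]
def project(cam,X):
    c=manip.get_calibration(cam); Rm=cv2.Rodrigues(np.array(c['rvec'],float))[0]; t=np.array(c['tvec']).ravel()
    p=np.atleast_2d(X)@Rm.T+t
    return np.c_[p[:,0]/p[:,2]*c['fx']+c['cx'],p[:,1]/p[:,2]*c['fy']+c['cy']]
E
python3 - <<'E'
from h import *
print(manip.get_obs(), manip.grasp_offset)
for c in('side','top','wrist'):
    im,d,o=snap(c,c+'0'); print(c,manip.get_calibration(c),(d>0).mean())
E
```

```text
total 12
drwxr-xr-x  3 agent agent 4096 Dec  7 09:36 .
drwxr-xr-x 23 root  root  4096 Dec  7 09:36 ..
drwxr-xr-x  2 agent agent 4096 Dec  7 09:36 pics
{'clock': 0.0, 'joint_pos': array([ 1.18637918,  0.33289356, -0.06470757,  1.46094045,  0.02157381,
        1.34989753, -0.08850192]), 'joint_velocities': array([ 0.00157196, -0.0004816 , -0.00054762, -0.00113417,  0.00078603,
       -0.00029656,  0.00029408]), 'tau': array([ 7.97933935e-04, -6.25442505e+01,  4.94681101e-02, -3.91596150e+01,
        1.62313075e-02,  1.00013785e-02, -3.55556028e-05]), 'position': array([ 0.2211081 , -0.58417976,  0.23050281]), 'ee_rot': array([ 8.22797889e-01, -5.68333627e-01, -6.05086259e-04, -3.94520394e-04]), 'ft_force': array([-0.75075479, -0.64443818,  0.18800162]), 'torque': array([-0.02352799, -0.01659591, -0.0119266 ]), 'grip_width': 0.998522057823266} 0.0187
side {'fx': 503.9563832805988, 'fy': 503.9563832805988, 'cx': 281.68828379350504, 'cy': 215.99019660702945, 'rvec': array([ 2.23777799, -0.25322194,  0.10351682]), 'tvec': array([-0.61134599,  0.12911594,  1.34704719])} 0.995765306122449
top {'fx': 432.3993098749125, 'fy': 432.3993098749125, 'cx': 280.1122196978471, 'cy': 208.51863193547754, 'rvec': array([ 2.13678817, -2.0869556 ,  0.22529417]), 'tvec': array([-0.00447843,  0.60881603,  1.3235945 ])} 0.9958545918367347
wrist {'fx': 325.19226210127806, 'fy': 325.19226210127806, 'cx': 283.6892806735674, 'cy': 204.6960905756732, 'T_tool_cam': array([[ 9.99999366e-01, -8.86092262e-04,  6.94367605e-04,
         1.11257037e-03],
       [ 6.60342176e-04,  9.61252114e-01,  2.75669979e-01,
        -7.07763513e-02],
       [-9.11731363e-04, -2.75669346e-01,  9.61252090e-01,
        -1.42743355e-01],
       [ 0.00000000e+00,  0.00000000e+00,  0.00000000e+00,
         1.00000000e+00]])} 0.9861479591836735
```

View pics/top0.png

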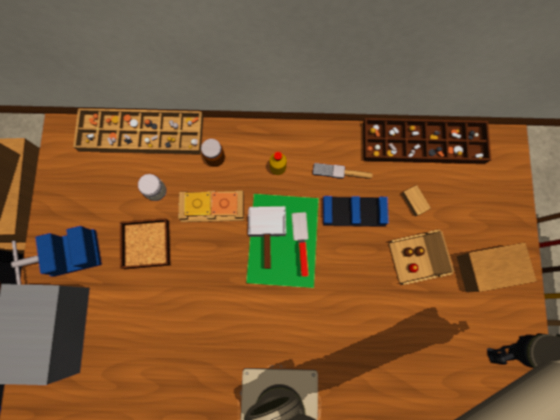

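View pics/side0.png

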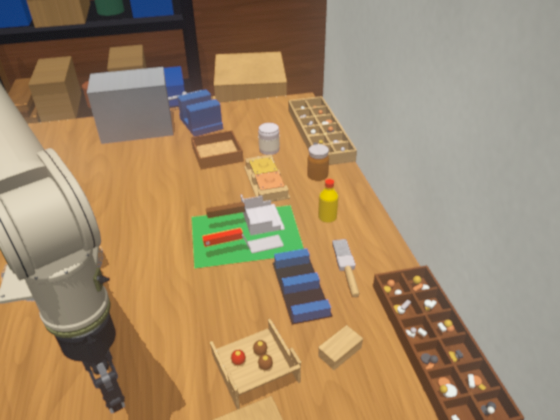

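View pics/wrist0.png

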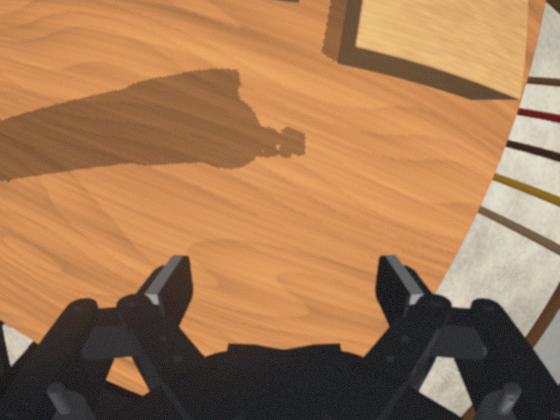

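The top view shows the drying rack at (211,206) with brass on the left and copper on the right. The finished rack is at (355,211), and the mat at (283,240) carries the scoop (265,235) and the spatula (302,245). The tray at (420,258) holds 3 knobs and its back faces right. The bin is at (145,244). I'll measure with colour masks and rays.

Run:
```python
from h import *
z=np.load('pics/top0.npz'); im=z['im']; W=cloud('top',z['d'])
big=cv2.resize(im[90:310,110:470],None,fx=2.2,fy=2.2,interpolation=cv2.INTER_CUBIC); cv2.imwrite('pics/topbig.png',big)
hsv=cv2.cvtColor(im,cv2.COLOR_BGR2HSV)
def rep(n,lo,hi,box,zr=(-1,1)):
    m=cv2.inRange(hsv,lo,hi); M=np.zeros_like(m); x0,y0,x1,y1=box; M[y0:y1,x0:x1]=m[y0:y1,x0:x1]
    M[(W[...,2]<zr[0])|(W[...,2]>zr[1])]=0
    k,l,s,c=cv2.connectedComponentsWithStats(M)
    for i in np.argsort(-s[1:,4])[:3]+1:
        if s[i,4]<15: continue
        p=W[l==i]; zz=np.median(p[:,2]); ys,xs=np.nonzero(l==i)
        pl=ray_plane('top',np.c_[xs,ys],zz)[:,:2].astype(np.float32)
        r=cv2.minAreaRect(pl); print(n,s[i],'z',zz.round(4),'rect',np.round(r[0],4),np.round(r[1],4),round(r[2],2))
rep('mat',(45,100,60),(75,255,255),(240,185,330,295))
rep('red handle',(0,180,120),(6,255,255),(290,230,320,290))
rep('blade',(0,0,120),(180,60,255),(288,205,312,245))
rep('scoop',(0,0,120),(180,60,255),(240,195,290,240))
rep('scoophandle',(0,60,20),(18,255,110),(255,232,275,272))
rep('brass',(20,120,120),(30,255,255),(180,185,245,225))
rep('copper',(5,120,150),(16,255,255),(208,185,245,225))
rep('blue',(100,150,40),(130,255,255),(315,190,395,230))
rep('pale',(15,50,100),(28,140,255),(175,185,246,225))
```

```text
mat [ 247  194   71   94 3913] z 0.0028 rect [ 0.5179 -0.0015] [0.2178 0.298 ] 87.22
red handle [300 242   7  34 181] z 0.0735 rect [ 0.4499 -0.0648] [0.103  0.0172] 5.18
blade [292 213  16  27 375] z 0.0056 rect [ 0.5638 -0.0559] [0.0898 0.0465] 5.01
scoop [ 248  206   38   29 1007] z 0.0046 rect [0.581  0.0542] [0.0924 0.1248] 3.16
scoophandle [263 234   7  34 155] z 0.0732 rect [0.4722 0.0509] [0.1033 0.0189] 1.63
brass [184 193  26  22 537] z 0.0399 rect [0.6243 0.2832] [0.0704 0.0828] 1.4
copper [ 208  189   37   36 1020] z 0.0372 rect [0.6174 0.1876] [0.1173 0.1206] 1.4
copper [208 185  33   1  33] z -0.0015 rect [0.6999 0.2025] [0.     0.1088] 1.4
blue [350 197  11  27 256] z 0.0345 rect [ 0.6163 -0.2364] [0.0873 0.0315] 2.19
blue [324 197   9  27 217] z 0.0355 rect [ 0.614  -0.1471] [0.0875 0.0262] 0.11
blue [378 198   9  27 212] z 0.0343 rect [ 0.6153 -0.3245] [0.0264 0.0878] 88.62
```

View pics/topbig.png

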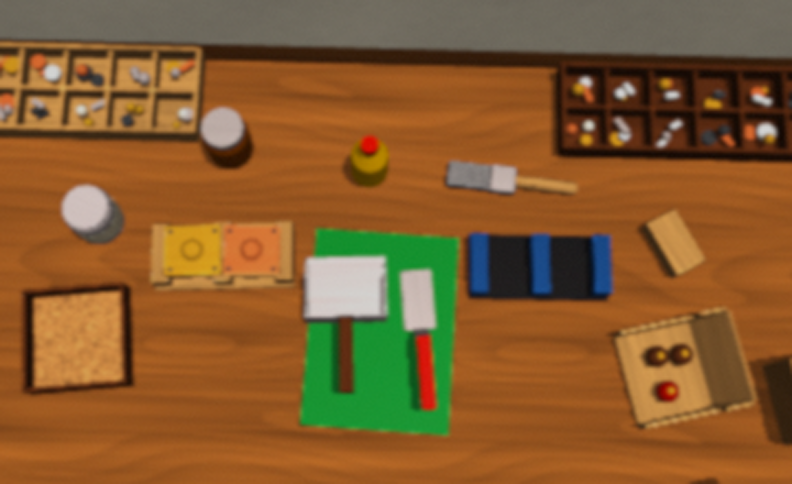

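```bash
python3 -m crank '[[[0.3,1,0.4,0,0,-0.5,85],[0.4,1,0.4,0,0,-0.5,85],[0.4,1,0.4,0,0,-0.5,85],[0.5,1,0.4,0,0,-0.5,85],[0.5,1,0.4,0,0,-0.5,85],[0.5,1,0.4,0,0,-0.5,85],[0.5,1,0.4,0,0,-0.5,85],[0.5,1,0,0,0,-0.6,85]]]'
python3 - <<'E'
from h import *
im,d,o=snap('wrist','w1');print(o['position'],R.from_quat(o['ee_rot']).as_matrix().round(3))
E
```

```text
clock: 1.15
position: [0.4156, -0.1518, 0.3829]
ee_rot: [0.708, -0.706, 0.001, -0.0]
ft_force: [2.0, -0.9, -0.7]
grip_width: 0.999
[ 0.41563922 -0.15179335  0.38294571] [[ 0.002 -1.     0.002]
 [-1.    -0.002 -0.002]
 [ 0.002 -0.002 -1.   ]]
```

View pics/w1.png

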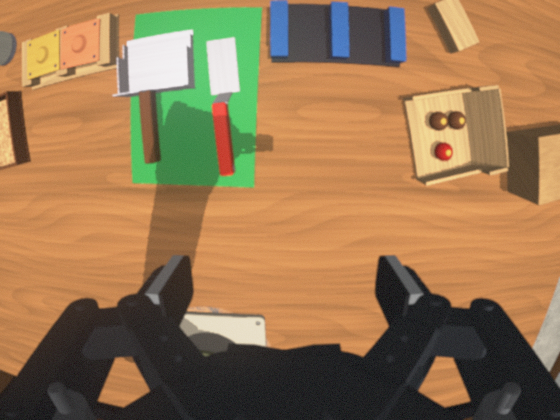

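```bash
cat >> h.py <<'E'
def wrays(o,uv,off=None):
    """world origin, ray dirs for wrist pixels; o has position, ee_rot"""
    c=manip.get_calibration('wrist'); uv=np.atleast_2d(uv).astype(np.float64)
    K=np.array([[c['fx'],0,c['cx']],[0,c['fy'],c['cy']],[0,0,1.]])
    n=cv2.fisheye.undistortPoints(uv[:,None],K,np.zeros(4)).reshape(-1,2)
    D=np.c_[n,np.ones(len(n))]; T=np.array(c['T_tool_cam']); Rt=R.from_quat(o['q'] if 'q' in o else o['ee_rot']).as_matrix()
    p=o['p'] if 'p' in o else o['position']
    return p+Rt@T[:3,3], D@(Rt@T[:3,:3]).T
def wplane(o,uv,z):
    C,D=wrays(o,uv); return C+D*((z-C[2])/D[:,2])[:,None]
def wcloud(o,d):
    v,u=np.mgrid[0:d.shape[0],0:d.shape[1]]; C,D=wrays(o,np.c_[u.ravel(),v.ravel()])
    return (C+D*d.ravel()[:,None]).reshape(*d.shape,3)
def rects(o,W,hsv,n,lo,hi,box,zr=(-1,1),top=1,mn=30,zpl=None):
    m=cv2.inRange(hsv,lo,hi); M=np.zeros_like(m); x0,y0,x1,y1=box; M[y0:y1,x0:x1]=m[y0:y1,x0:x1]
    M[(W[...,2]<zr[0])|(W[...,2]>zr[1])]=0
    M=cv2.morphologyEx(M,cv2.MORPH_OPEN,np.ones((3,3)))
    k,l,s,c=cv2.connectedComponentsWithStats(M); out=[]
    for i in list(np.argsort(-s[1:,4])[:top]+1):
        if s[i,4]<mn: continue
        p=W[l==i]; zz=np.median(p[:,2])
        cs,_=cv2.findContours((l==i).astype(np.uint8),cv2.RETR_EXTERNAL,cv2.CHAIN_APPROX_NONE); cc=max(cs,key=len)[:,0]
        pl=wplane(o,cc,zz if zpl is None else zpl)[:,:2]
        r=cv2.minAreaRect((pl*1000).astype(np.float32)); out.append(r)
        print(n,s[i].tolist(),'z %.4f'%zz,'rect',np.round(r[0],1),np.round(r[1],1),round(r[2],2))
    return out
E
python3 -m crank '[[[1,0,0.2,0,0,0,85],[1,0.3,0.2,0,0,0,85],[0,0.5,0,0,0,0,85],[0,0,0,0,0,0,85],[0,0,0,0,0,0,85]]]'
python3 - <<'E'
from h import *
im,d,o=snap('wrist','w2');print(o['position'],R.from_quat(o['ee_rot']).as_matrix().round(3))
W=wcloud(o,d)
for uv in((300,300),(200,330)): print(uv,W[uv[1],uv[0]])
E
```

```text
clock: 1.82
position: [0.5333, -0.1064, 0.4051]
ee_rot: [0.708, -0.706, 0.0, 0.0]
ft_force: [0.2, -0.6, 0.2]
grip_width: 0.996
[ 0.53329545 -0.10640319  0.4051398 ] [[ 0.003 -1.    -0.   ]
 [-1.    -0.003 -0.001]
 [ 0.001  0.    -1.   ]]
(300, 300) [ 0.25230793 -0.14083705  0.00134666]
(200, 330) [ 1.67463745e-01  7.05546638e-02 -4.56208871e-05]
```

View pics/w2.png

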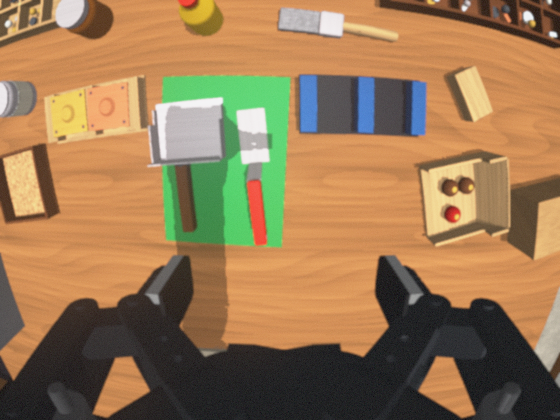

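This view has everything. The drying rack is at (95,107), the scoop at (190,130), the blade at (253,135), the red handle at (257,212), the blue rails near (308..420,105), the tray at (465,198) with 3 knobs, and the bin at (25,183).

```bash
cat > meas.py <<'E'
from h import *
def load(n):
    z=np.load(f'pics/{n}.npz'); o={'p':z['p'],'q':z['q']}; return z['im'],z['d'],o,wcloud(o,z['d']),cv2.cvtColor(z['im'],cv2.COLOR_BGR2HSV)
E
python3 - <<'E'
from meas import *
im,d,o,W,h=load('w2')
rects(o,W,h,'mat',(45,100,60),(75,255,255),(140,60,300,260),(-.01,.015))
rects(o,W,h,'handle',(0,180,100),(8,255,255),(235,170,280,255),(.06,.1))
rects(o,W,h,'blade',(0,0,100),(180,60,255),(230,95,280,170),(-.01,.02))
rects(o,W,h,'scoop',(0,0,80),(180,60,255),(140,85,228,170),(-.01,.03))
rects(o,W,h,'scoopall',(0,0,80),(180,60,255),(140,85,228,170),(-.01,.08))
rects(o,W,h,'schandle',(0,60,20),(18,255,130),(165,155,205,240),(.06,.1))
rects(o,W,h,'brass',(21,120,120),(32,255,255),(40,75,95,145),(.03,.05))
rects(o,W,h,'copper',(5,120,150),(17,255,255),(80,75,140,145),(.036,.05))
rects(o,W,h,'blue',(100,150,40),(130,255,255),(290,60,440,150),(.03,.045),3)
rects(o,W,h,'rackbase',(0,0,0),(180,255,60),(290,60,440,150),(-.02,.015),3)
for n,b in(('tray',(410,140,520,250)),('drack',(35,65,155,150))):
  rects(o,W,h,n,(0,0,0),(180,255,255),b,(.03,.1),2)
# knobs
for uv in((450,187),(467,185),(453,214)): print('knob px',uv,W[uv[1],uv[0]].round(4))
big=cv2.resize(im[130:260,400:530],None,fx=4.5,fy=4.5,interpolation=cv2.INTER_CUBIC); cv2.imwrite('pics/traybig.png',big)
E
```

```text
mat [162, 76, 128, 171, 12461] z 0.0030 rect [522.8  -1.5] [218.4 298.3] 87.27
handle [248, 183, 18, 62, 669] z 0.0739 rect [453.3 -67.1] [99.8 19.5] 5.27
blade [236, 108, 34, 58, 1573] z 0.0061 rect [566.5 -56. ] [95.5 48.4] 6.01
scoop [152, 97, 72, 65, 3948] z 0.0047 rect [581.3  57.1] [102.6 128.6] 2.45
scoopall [148, 97, 78, 70, 4602] z 0.0049 rect [575.7  61.3] [113.3 137.6] 2.45
schandle [176, 166, 18, 65, 718] z 0.0737 rect [478.   45.6] [104.1  20.1] 2.02
brass [51, 90, 36, 47, 1265] z 0.0399 rect [629.2 282.6] [76.1 83.8] 3.67
copper [86, 82, 44, 49, 1765] z 0.0400 rect [631.7 194.1] [76.9 87.3] 0.31
blue [359, 79, 14, 53, 658] z 0.0363 rect [ 622.5 -237.1] [84.4 21.6] 1.12
blue [412, 83, 13, 51, 583] z 0.0363 rect [ 623.5 -328.1] [84.  22.1] 1.71
blue [301, 90, 15, 39, 377] z 0.0362 rect [ 612.7 -145.4] [60.2 21.9] 0.46
tray [425, 153, 85, 93, 2472] z 0.0473 rect [ 467.5 -448.4] [163.4 181. ] 13.15
tray [514, 194, 6, 55, 228] z 0.0375 rect [ 421.4 -581.4] [122.9  15. ] 15.53
drack [45, 77, 97, 66, 4283] z 0.0395 rect [628.8 234.4] [ 90.2 210.5] 2.81
drack [149, 125, 5, 21, 84] z 0.0386 rect [577.2 110.6] [ 7.4 33.3] 87.36
knob px (450, 187) [ 0.492  -0.3997  0.0406]
knob px (467, 185) [ 0.496  -0.4373  0.0384]
knob px (453, 214) [ 0.4423 -0.4137  0.0408]
```

View pics/traybig.png

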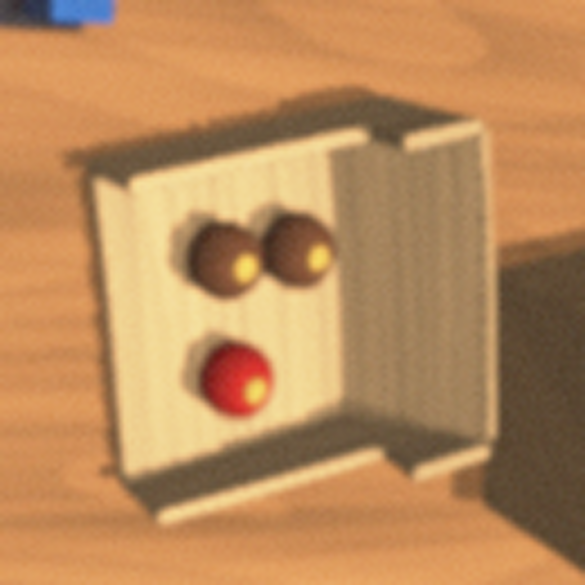

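```bash
python3 -m crank '[[[-0.14,0.12,-0.8,0,0,0.19,85],[-0.14,0.12,-0.8,0,0,0.19,85],[-0.14,0.12,-0.8,0,0,0.19,85],[-0.14,0.12,-0.8,0,0,0.19,85],[-0.14,0.12,-0.7,0,0,0.19,85],[-0.14,0.12,-0.5,0,0,0.19,85],[0,0,0,0,0,0,85],[0,0,0,0,0,0,85]]]'
python3 - <<'E'
from h import *
im,d,o=snap('wrist','w3');print(o['position'],R.from_quat(o['ee_rot']).as_matrix().round(3))
from meas import *
im,d,o,W,h=load('w3')
rects(o,W,h,'handle',(0,180,80),(8,255,255),(200,0,420,420),(.06,.1))
rects(o,W,h,'blade',(0,0,80),(180,60,255),(200,0,450,230),(-.01,.015))
E
```

```text
clock: 2.88
position: [0.4841, -0.0635, 0.1427]
ee_rot: [0.742, -0.67, 0.001, -0.0]
ft_force: [0.2, 0.4, 0.8]
grip_width: 0.997
[ 0.48410837 -0.06351717  0.14274701] [[ 0.102 -0.995  0.002]
 [-0.995 -0.102 -0.001]
 [ 0.001 -0.002 -1.   ]]
handle [269, 189, 27, 129, 3276] z 0.0740 rect [454.4 -66. ] [102.7  18.8] 5.23
blade [256, 47, 56, 108, 5807] z 0.0062 rect [567.1 -56. ] [93.3 46.7] 5.51
```

View pics/w3.png

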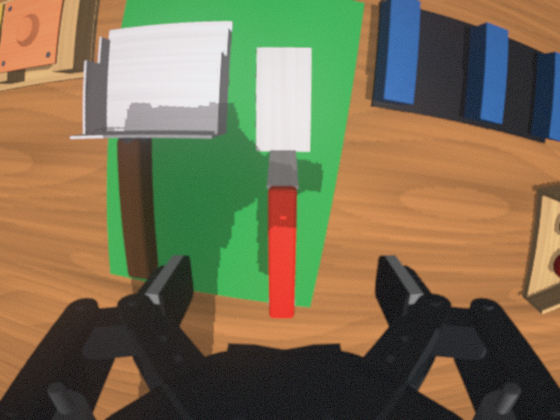

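The handle is centred under the jaws at pixel (282,250) and aligned. I'll descend and grip.

```bash
python3 -m crank '[[[0,0,-0.6,0,0,-0.03,85],[0,0,-0.6,0,0,-0.03,85],[0,0,-0.48,0,0,0,85],[0,0,0,0,0,0,50],[0,0,0,0,0,0,10],[0,0,0,0,0,0,10],[0,0,0,0,0,0,10],[0,0,0,0,0,0,10]]]' 90; python3 -m crank '[[[0,0,0,0,0,0,10],[0,0,0,0,0,0,10],[0,0,0.4,0,0,0,10],[0,0,0.5,0,0,0,10],[0,0,0.5,0,0,0,10],[0,0,0.3,0,0,0,10],[0,0,0,0,0,0,10],[0,0,0,0,0,0,10]]]'
python3 - <<'E'
from meas import *
im,d,o=snap('wrist','w4');print(o['position'],R.from_quat(o['ee_rot']).as_matrix().round(3))
im,d,o,W,h=load('w4')
rects(o,W,h,'blade',(0,0,80),(180,60,255),(240,0,450,230),(.04,.3))
M=cv2.inRange(h,(0,0,80),(180,60,255))>0; M[:, :240]=0; M[160:]=0; M&=W[...,2]>.06
P=W[M]; A=np.c_[P[:,:2]-P[:,:2].mean(0),np.ones(len(P))]; print(len(P),np.linalg.lstsq(A,P[:,2],rcond=None)[0], P.mean(0))
E
```

```text
clock: 3.92
position: [0.4839, -0.0628, 0.0417]
ee_rot: [0.741, -0.672, 0.001, -0.0]
ft_force: [-2.6, 0.1, 8.0]
grip_width: 0.222
clock: 4.92
position: [0.4825, -0.0626, 0.1413]
ee_rot: [0.741, -0.672, -0.001, 0.0]
ft_force: [-0.4, -0.5, -1.5]
grip_width: 0.219
[ 0.4825179  -0.06264935  0.14134285] [[ 0.098 -0.995 -0.001]
 [-0.995 -0.098  0.   ]
 [-0.     0.001 -1.   ]]
blade [241, 12, 86, 218, 16093] z 0.1055 rect [549.4 -57. ] [124.3  46.2] 5.56
12469 [-0.02049981 -0.00163203  0.10592898] [ 0.56925631 -0.055089    0.10592898]
```

View pics/w4.png

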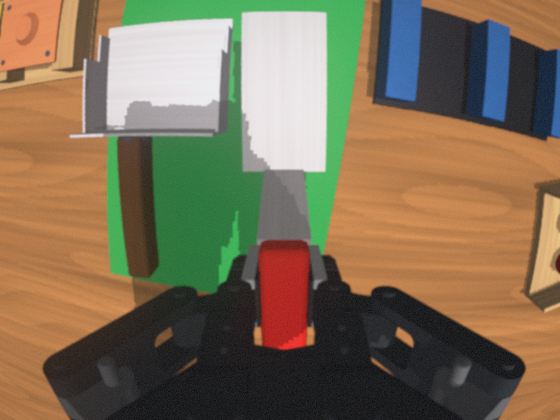

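```bash
python3 -m crank '[[[-0.15,0.8,0.1,0,-0.05,-0.09,10],[-0.15,0.95,0.1,0,-0.05,-0.09,10],[-0.15,0.95,0.1,0,-0.05,-0.09,10],[-0.15,0.95,0.1,0,-0.05,-0.09,10],[-0.15,0.95,0,0,-0.04,-0.09,10],[-0.13,0.95,0,0,0,-0.09,10],[0,0.2,0,0,0,0,10],[0,0,0,0,0,0,10]]]'
python3 - <<'E'
from meas import *
im,d,o=snap('wrist','w5');print(o['position'],R.from_quat(o['ee_rot']).as_matrix().round(3))
E
```

```text
clock: 5.98
position: [0.4298, 0.2826, 0.1654]
ee_rot: [0.725, -0.688, 0.007, -0.006]
ft_force: [-0.2, -1.2, -1.7]
grip_width: 0.224
[0.42979619 0.2826274  0.16542791] [[ 0.053 -0.998  0.019]
 [-0.999 -0.053 -0.001]
 [ 0.002 -0.019 -1.   ]]
```

View pics/w5.png

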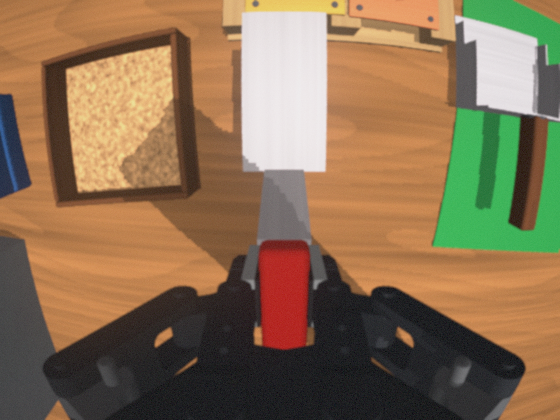

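Run:
```python
from meas import *
im,d,o,W,h=load('w1')
rects(o,W,h,'drack',(0,0,0),(180,255,255),(5,5,125,95),(.03,.1),1)
rects(o,W,h,'brass',(21,120,120),(32,255,255),(10,5,75,85),(.036,.05))
rects(o,W,h,'copper',(3,120,150),(16,255,255),(50,5,115,85),(.036,.05))
im,d,o,W,h=load('w5')
# front edge of rails/plates: columns
for c in (228,236,335,343,346,352,380,420,440,446):
    col=W[:60,c]; i=np.nonzero((col[:,2]>.025)&(col[:,2]<.06))[0]
    if len(i): print(c,i.max(),wplane(o,[[c,i.max()+.5]],0.036 if col[i.max(),2]<.038 else .04).round(4),col[i.max(),2].round(4))
im,d,o,W,h=load('w2')
cv2.imwrite('pics/dr.png',cv2.resize(im[60:160,30:160],None,fx=5,fy=5,interpolation=cv2.INTER_CUBIC))
m=((W[...,2]>.03)&(W[...,2]<.05)).astype(np.uint8); m[:, :35]=0;m[:,155:]=0;m[150:]=0;m[:65]=0
z=W[...,2]
b=cv2.inRange(h,(21,120,120),(32,255,255));print(W[107,68].round(4),W[107,107].round(4))
```

```text
drack [22, 13, 89, 74, 3877] z 0.0395 rect [626.9 233.7] [ 90.3 209.6] 2.6
brass [27, 33, 32, 44, 981] z 0.0399 rect [628.9 282. ] [73.  81.5] 2.72
copper [61, 19, 39, 50, 1586] z 0.0399 rect [631.8 192.8] [77.8 84.4] 2.06
228 29 [[0.5753 0.3359 0.036 ]] 0.0253
236 28 [[0.5762 0.3291 0.036 ]] 0.0284
335 29 [[0.5798 0.246  0.036 ]] 0.0251
343 30 [[0.5797 0.2392 0.036 ]] 0.0254
346 30 [[0.58   0.2366 0.036 ]] 0.0257
352 30 [[0.5807 0.2314 0.036 ]] 0.0274
380 20 [[0.5938 0.2068 0.036 ]] 0.0378
420 26 [[0.5937 0.1706 0.04  ]] 0.0383
440 41 [[0.5847 0.1484 0.036 ]] 0.0273
446 42 [[0.585  0.1421 0.036 ]] 0.0267
[0.6401 0.2757 0.0457] [0.6307 0.1902 0.0447]
```

View pics/dr.png

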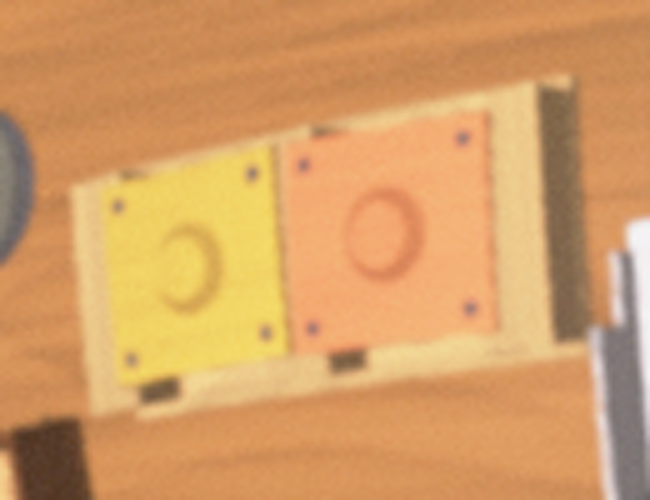

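```bash
python3 -m crank '[[[0,-0.05,-0.6,0,0,-0.06,10],[0,-0.05,-0.7,0,0,0,10],[0,-0.04,-0.5,0,0,0,10],[0,0,0,0,0,0,10],[0,0,0,0,0,0,10]]]'
python3 - <<'E'
from meas import *
snap('side','s6')
im,d,o=snap('wrist','w6');print(o['position'],R.from_quat(o['ee_rot']).as_matrix().round(3))
im,d,o,W,h=load('w6')
M=cv2.inRange(h,(0,0,80),(180,60,255))>0; M[:, :240]=0; M[:,330:]=0;M[160:]=0; M[:20]=0;M&=W[...,2]<.03
P=W[M]; A=np.c_[P[:,:2]-P[:,:2].mean(0),np.ones(len(P))]; print(len(P),np.linalg.lstsq(A,P[:,2],rcond=None)[0], P.mean(0))
E
```

```text
clock: 6.65
position: [0.4312, 0.2736, 0.0595]
ee_rot: [0.723, -0.691, 0.008, -0.007]
ft_force: [0.5, 1.0, -1.2]
grip_width: 0.217
[0.43138799 0.27399708 0.05981777] [[ 0.045 -0.999  0.023]
 [-0.999 -0.045 -0.   ]
 [ 0.001 -0.023 -1.   ]]
11939 [ 0.01891598 -0.02170236  0.02547127] [0.51720318 0.2769546  0.02547127]
```

View pics/w6.png

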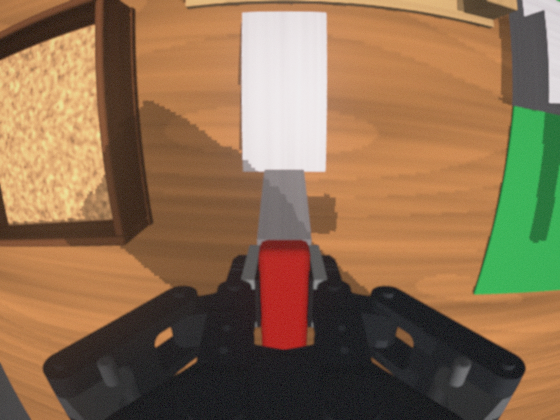

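View pics/s6.png

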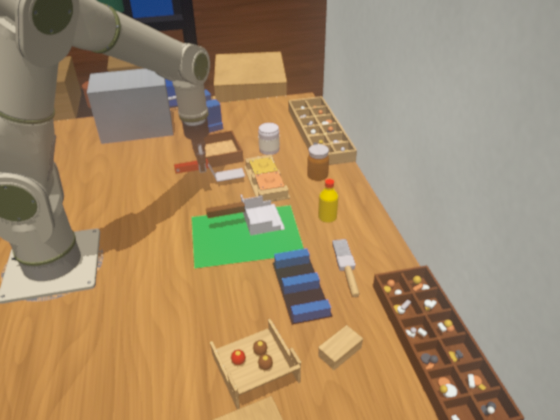

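```bash
python3 -m crank '[[[0.2,0.01,-0.05,0,0,0,10],[0.4,0.02,0,0,0,0,10],[0.4,0.02,0,0,0,0,10],[0.4,0.02,0,0,0,0,10],[0.3,0.01,0,0,0,0,10],[0.2,0.01,0,0,0,0,10],[0,0,0,0,0,0,10],[0,0,0,0,0,0,10]]]'
python3 - <<'E'
from meas import *
snap('side','s7')
im,d,o=snap('wrist','w7');print(o['position'],R.from_quat(o['ee_rot']).as_matrix().round(3))
im,d,o,W,h=load('w7')
rects(o,W,h,'brass',(21,120,120),(32,255,255),(150,0,400,180),(.036,.05))
rects(o,W,h,'copper',(3,120,150),(16,255,255),(300,0,559,180),(.036,.05))
E
```

```text
clock: 7.75
position: [0.5438, 0.2796, 0.0553]
ee_rot: [0.723, -0.69, 0.008, -0.007]
ft_force: [0.0, -0.4, -1.8]
grip_width: 0.222
[0.54371665 0.27958501 0.05543454] [[ 0.047 -0.999  0.021]
 [-0.999 -0.047 -0.001]
 [ 0.002 -0.021 -1.   ]]
brass [199, 14, 170, 149, 20339] z 0.0401 rect [629.1 282.7] [75.5 83.6] 3.28
copper [372, 19, 138, 154, 16512] z 0.0404 rect [631.6 195.4] [75.7 84.8] 1.26
```

View pics/w7.png

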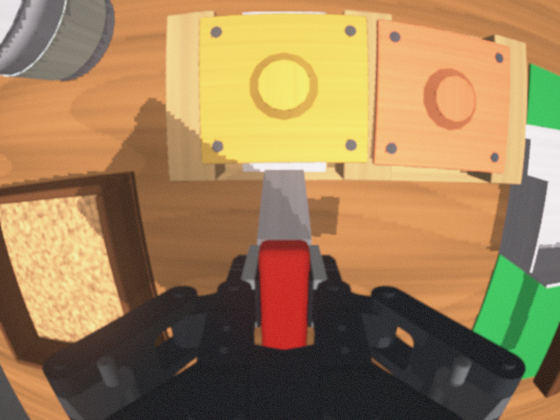

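```bash
python3 -m crank '[[[0,0,0.1,0,0,0,10],[0,0,0.1,0,0,0,10],[0,0,0.1,0,0,0,10],[0,0,0.2,0,0,0,10],[0,0,0.3,0,0,0,10],[0,0,0.4,0,0,0,10],[0,0,0.3,0,0,0,10],[0,0,0,0,0,0,10]]]'
python3 - <<'E'
from meas import *
im,d,o=snap('wrist','w8');print(o['position'],R.from_quat(o['ee_rot']).as_matrix().round(3))
im,d,o,W,h=load('w8')
rects(o,W,h,'brass',(21,120,120),(32,255,255),(150,0,400,200),(.06,.25))
rects(o,W,h,'copper',(3,120,150),(16,255,255),(300,0,559,200),(.036,.05))
M=cv2.inRange(h,(21,120,120),(32,255,255))>0; M&=W[...,2]>.06;P=W[M]; A=np.c_[P[:,:2]-P[:,:2].mean(0),np.ones(len(P))]; print(len(P),np.linalg.lstsq(A,P[:,2],rcond=None)[0], P.mean(0))
E
```

```text
clock: 8.85
position: [0.5451, 0.28, 0.1473]
ee_rot: [0.723, -0.691, 0.008, -0.008]
ft_force: [-0.8, -0.2, -2.6]
grip_width: 0.223
[0.54513398 0.27996853 0.14726717] [[ 0.046 -0.999  0.024]
 [-0.999 -0.046  0.   ]
 [ 0.001 -0.024 -1.   ]]
brass [206, 24, 155, 136, 16847] z 0.1172 rect [629.9 283.1] [74.8 82.9] 3.22
copper [361, 57, 82, 99, 7266] z 0.0404 rect [631.7 188.1] [76. 71.] 1.29
18723 [-0.00409339  0.00951552  0.11847859] [0.62990435 0.2823208  0.11847859]
```

View pics/w8.png

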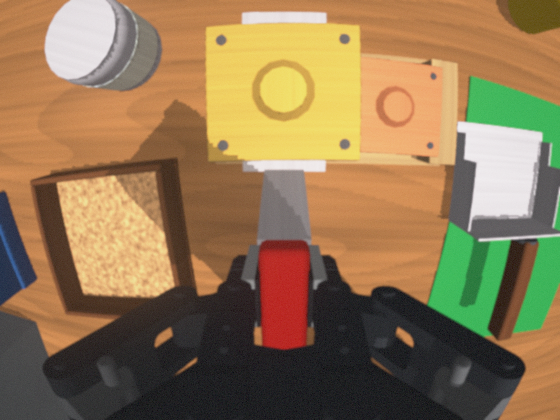

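```bash
python3 -m crank '[[[-0.15,0,0.15,0,0,0,10],[-0.25,-0.1,0.2,0,0,0,10],[-0.3,-0.25,0.2,0,0,0,10],[-0.3,-0.4,0.15,0,0,0,10],[-0.3,-0.55,0.1,0,0,0,10],[-0.2,-0.65,0,0,0,-0.05,10],[-0.1,-0.65,0,0,0,-0.05,10],[0,-0.65,0,0,0,-0.05,10]]]';python3 -m crank '[[[0,-0.65,0,0,0,-0.05,10],[0,-0.6,0,0,0,-0.05,10],[0,-0.55,0,0,0,-0.05,10],[0,-0.45,0,0,0,-0.05,10],[0,-0.35,0,0,0,0,10],[0,-0.25,0,0,0,0,10],[0,-0.1,0,0,0,0,10],[0,0,0,0,0,0,10]]]'
python3 - <<'E'
from meas import *
im,d,o=snap('wrist','w9');print(o['position'],R.from_quat(o['ee_rot']).as_matrix().round(3))
im,d,o,W,h=load('w9')
rects(o,W,h,'brass',(21,120,120),(32,255,255),(150,0,400,200),(.06,.25))
rects(o,W,h,'blue',(100,120,30),(130,255,255),(290,0,559,250),(.03,.042),3)
E
```

```text
clock: 9.9
position: [0.447, 0.0834, 0.1932]
ee_rot: [0.719, -0.695, 0.008, -0.006]
ft_force: [0.7, 0.0, -1.9]
grip_width: 0.22
clock: 10.9
position: [0.4483, -0.0922, 0.1933]
ee_rot: [0.713, -0.702, 0.008, -0.007]
ft_force: [0.2, -1.4, -1.9]
grip_width: 0.218
[ 0.44828183 -0.09220752  0.19331741] [[ 0.016 -1.     0.021]
 [-1.    -0.016 -0.001]
 [ 0.002 -0.021 -1.   ]]
brass [204, 23, 156, 137, 16629] z 0.1631 rect [533.3 -90.8] [75.3 83.4] 1.52
blue [417, 0, 28, 70, 1645] z 0.0362 rect [ 615.2 -236.1] [75.9 28.2] 0.91
blue [490, 4, 22, 78, 1375] z 0.0362 rect [ 622.4 -326.4] [89.3 28.2] 0.28
blue [329, 0, 27, 23, 593] z 0.0362 rect [ 625.8 -145.5] [23.8 25.4] 1.22
```

View pics/w9.png

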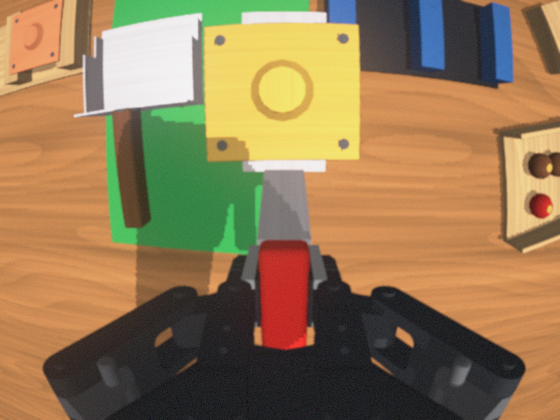

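```bash
python3 -m crank '[[[0.05,-0.15,0,0,0,-0.04,10],[0.15,-0.3,0,0,0,-0.04,10],[0.2,-0.45,0,0,0,-0.04,10],[0.25,-0.5,0,0,0,-0.04,10],[0.25,-0.5,0,0,0,0,10],[0.25,-0.5,0,0,0,0,10],[0.2,-0.4,0,0,0,0,10],[0.14,-0.27,0,0,0,0,10]]]';python3 -m crank '[[[0,-0.1,-0.1,0,0,0,10],[0,0,-0.2,0,0,0,10],[0,0,-0.3,0,0,0,10],[0,0,-0.3,0,0,0,10],[0,0,-0.3,0,0,0,10],[0,0,-0.2,0,0,0,10],[0,0,-0.1,0,0,0,10],[0,0,0,0,0,0,10]]]'
python3 - <<'E'
from meas import *
im,d,o=snap('wrist','w10');print(o['position'],R.from_quat(o['ee_rot']).as_matrix().round(3))
im,d,o,W,h=load('w10')
rects(o,W,h,'brass',(21,120,120),(32,255,255),(150,0,400,200),(.06,.25))
rects(o,W,h,'blue',(100,120,30),(130,255,255),(0,0,559,250),(.03,.042),4)
E
```

```text
clock: 11.95
position: [0.538, -0.2798, 0.1925]
ee_rot: [-0.707, 0.707, -0.008, 0.006]
ft_force: [-0.1, 0.7, -2.6]
grip_width: 0.222
clock: 12.95
position: [0.5378, -0.2827, 0.1032]
ee_rot: [0.708, -0.707, 0.008, -0.007]
ft_force: [0.6, -0.1, -2.1]
grip_width: 0.218
[ 0.5377753  -0.28272874  0.10321643] [[ 0.001 -1.     0.021]
 [-1.    -0.001 -0.002]
 [ 0.002 -0.021 -1.   ]]
brass [206, 23, 154, 136, 18991] z 0.0730 rect [ 623.3 -283. ] [75.  82.4] 0.58
blue [80, 48, 33, 121, 3481] z 0.0359 rect [ 622.1 -147.6] [87.7 28. ] 0.01
blue [360, 32, 12, 130, 1197] z 0.0362 rect [ 624.  -337.9] [ 7.  87.6] 89.92
blue [195, 34, 11, 109, 930] z 0.0361 rect [ 629.6 -228. ] [73.6  6.4] 1.04
```

View pics/w10.png

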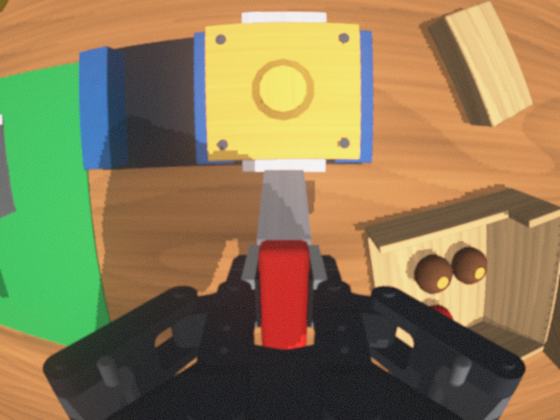

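```bash
python3 -m crank '[[[0,0,-0.15,0,0,-0.02,10],[0,0,-0.2,0,0,-0.02,10],[0,0,-0.1,0,0,0,10],[0,0,-0.05,0,0,0,10],[0,0,-0.05,0,0,0,10],[0,0,-0.1,0,0,0,10],[0,0,-0.1,0,0,0,10],[0,0,-0.03,0,0,0,10]]]'; python3 -m crank '[[[0,0,0,0,0,0,10],[0,0,0,0,0,0,10]]]';python3 - <<'E'
from meas import *
im,d,o=snap('wrist','w11');print(o['position'],R.from_quat(o['ee_rot']).as_matrix().round(3))
snap('side','s11')
im,d,o,W,h=load('w11')
rects(o,W,h,'brass',(21,120,120),(32,255,255),(150,0,400,200),(.03,.25))
M=cv2.inRange(h,(0,0,80),(180,60,255))>0; M[:, :240]=0; M[:,330:]=0;M[:160]=0;M[170:]=0
print(np.median(W[M],0))
E
```

```text
clock: 14.0
position: [0.5375, -0.2827, 0.0561]
ee_rot: [-0.706, 0.708, -0.008, 0.007]
ft_force: [-0.2, -0.4, -0.6]
grip_width: 0.22
clock: 14.25
position: [0.5379, -0.2828, 0.0568]
ee_rot: [-0.706, 0.708, -0.008, 0.007]
ft_force: [0.7, 0.5, -1.2]
grip_width: 0.222
[ 0.53790777 -0.28283667  0.05679877] [[-0.002 -1.     0.021]
 [-1.     0.002 -0.002]
 [ 0.002 -0.021 -1.   ]]
brass [200, 16, 166, 146, 21976] z 0.0402 rect [ 623.3 -283.3] [74.7 82.4] 0.48
[ 0.58097971 -0.28570743  0.02176209]
```

View pics/w11.png

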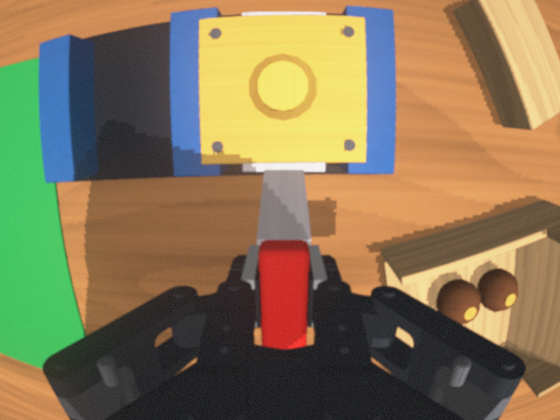

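```bash
python3 -m crank '[[[-0.15,0,0,0,0,0,10],[-0.35,0,0,0,0,0,10],[-0.5,0,0,0,0,0,10],[-0.5,0,0,0,0,0,10],[-0.4,0,0.2,0,0,0,10],[0,0,0.8,0,0,0,10],[0,0.3,0.7,0,0,0.05,10],[0,0.7,0.2,0,0,0.06,10]]]'; python3 -m crank '[[[0,1,0,0,0,0.06,10],[0,1,0,0,0,0.06,10],[0,1,0,0,0,0.06,10],[0,1,0,0,0,0.06,10],[0,1,0,0,0,0.06,10],[0,1,0,0,0,0.06,10],[0.1,0.7,0,0,0,0.06,10],[0.1,0.2,0,0,0,0.03,10]]]';python3 -m crank '[[[0,0,0,0,0,0,10],[0,0,0,0,0,0,10]]]';python3 - <<'E'
from meas import *
im,d,o=snap('wrist','w12');print(o['position'],R.from_quat(o['ee_rot']).as_matrix().round(3))
im,d,o,W,h=load('w12')
snap('side','s12');snap('top','t12')
E
```

```text
clock: 15.35
position: [0.4242, -0.224, 0.1734]
ee_rot: [0.709, -0.706, 0.01, -0.007]
ft_force: [0.3, -0.0, -2.2]
grip_width: 0.219
clock: 16.35
position: [0.435, 0.1939, 0.1707]
ee_rot: [0.725, -0.689, 0.008, -0.007]
ft_force: [0.6, -0.9, -1.9]
grip_width: 0.215
clock: 16.6
position: [0.4355, 0.19, 0.1703]
ee_rot: [0.723, -0.691, 0.008, -0.006]
ft_force: [0.0, -0.4, -1.3]
grip_width: 0.223
[0.43546614 0.19004861 0.17034074] [[ 0.046 -0.999  0.021]
 [-0.999 -0.046 -0.002]
 [ 0.003 -0.02  -1.   ]]
```

View pics/w12.png

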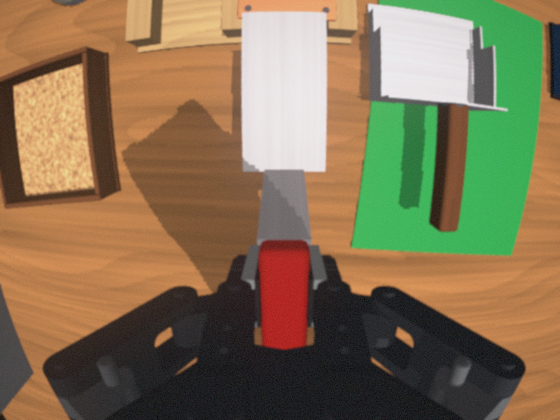

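View pics/t12.png

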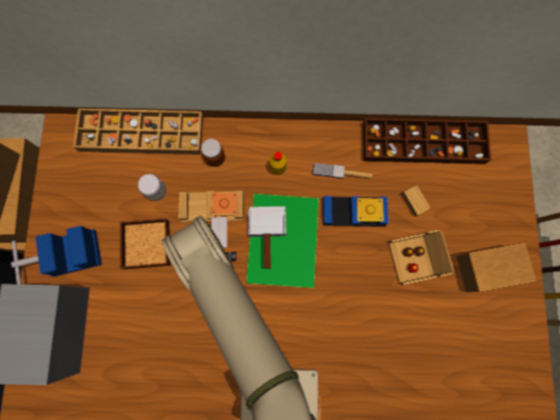

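Run:
```python
from meas import *
im,d,o,W,h=load('w12')
cv2.imwrite('pics/c12.png',cv2.resize(im[0:60,110:380],None,fx=2.9,fy=6))
rects(o,W,h,'copper',(3,120,150),(16,255,255),(200,0,380,60),(.036,.05))
for r in (6,12,20,26,30):
    z=W[r,:,2]; on=(z>.025)&(z<.046); c=np.nonzero(on)[0]; runs=np.split(c,np.nonzero(np.diff(c)>1)[0]+1)
    print(r,[(int(a[0]),int(a[-1]),wplane(o,[[a[0]-.5,r],[a[-1]+.5,r]],.036)[:,:2].round(4).tolist()) for a in runs if len(a)>4])
```

```text
copper [237, 0, 100, 21, 1080] z 0.0401 rect [602.  193.7] [19.5 84.4] 2.88
6 [(127, 155, [[0.6146, 0.3431], [0.6105, 0.3125]]), (221, 356, [[0.6057, 0.2512], [0.6119, 0.1331]])]
12 [(127, 155, [[0.6082, 0.3423], [0.6043, 0.3119]]), (222, 247, [[0.5998, 0.2499], [0.5994, 0.2271]]), (320, 356, [[0.6023, 0.1654], [0.606, 0.133]])]
20 [(126, 154, [[0.6, 0.3425], [0.5964, 0.3121]]), (221, 241, [[0.5921, 0.2503], [0.5918, 0.2319]]), (327, 356, [[0.5952, 0.1592], [0.5982, 0.1328]])]
26 [(126, 154, [[0.5939, 0.3418], [0.5904, 0.3115]]), (223, 241, [[0.5864, 0.2481], [0.5861, 0.2315]]), (327, 357, [[0.5895, 0.159], [0.5926, 0.1318]])]
30 [(126, 154, [[0.5898, 0.3414], [0.5865, 0.3112]]), (222, 241, [[0.5826, 0.2488], [0.5824, 0.2313]]), (327, 357, [[0.5858, 0.1589], [0.5888, 0.1318]]), (375, 382, [[0.591, 0.1164], [0.5921, 0.109]])]
```

View pics/c12.png

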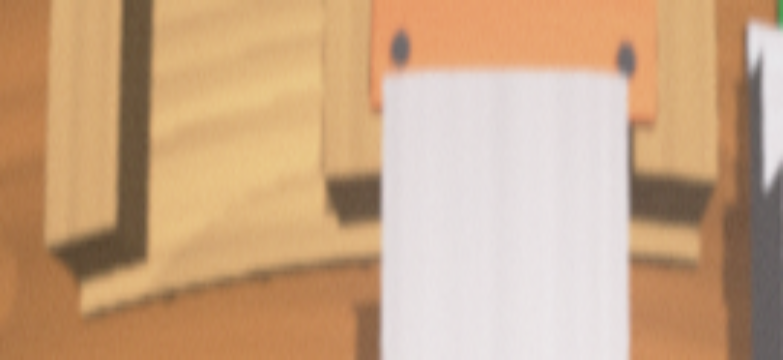

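```bash
python3 -m crank '[[[0,-0.05,-0.6,0,0,0,10],[0,-0.04,-0.7,0,0,0,10],[0,0,-0.58,0,0,0,10],[0,0,0,0,0,0,10],[0.2,0.01,0,0,0,0,10],[0.4,0.02,0,0,0,0,10],[0.4,0.02,0,0,0,0,10],[0.4,0.02,0,0,0,0,10]]]';python3 -m crank '[[[0.3,0.01,0,0,0,0,10],[0.18,0.01,0,0,0,0,10],[0,0,0,0,0,0,10],[0,0,0,0,0,0,10]]]'
python3 - <<'E'
from meas import *
im,d,o=snap('wrist','w13');print(o['position'],R.from_quat(o['ee_rot']).as_matrix().round(3))
im,d,o,W,h=load('w13')
rects(o,W,h,'copper',(3,120,150),(16,255,255),(150,0,400,180),(.036,.05))
M=cv2.inRange(h,(0,0,80),(180,60,255))>0; M[:, :240]=0; M[:,330:]=0;M[:163]=0;M[170:]=0
print(np.median(W[M],0))
E
```

```text
clock: 17.75
position: [0.5227, 0.1899, 0.0599]
ee_rot: [0.723, -0.691, 0.009, -0.008]
ft_force: [-0.1, 0.0, -0.9]
grip_width: 0.224
clock: 18.25
position: [0.5482, 0.1914, 0.0581]
ee_rot: [0.724, -0.69, 0.008, -0.007]
ft_force: [-0.5, -0.5, -0.4]
grip_width: 0.219
[0.54818698 0.19136533 0.05814803] [[ 0.047 -0.999  0.021]
 [-0.999 -0.047 -0.001]
 [ 0.002 -0.021 -1.   ]]
copper [199, 18, 170, 151, 23622] z 0.0403 rect [631.6 194.5] [75.8 84. ] 1.03
[0.59043158 0.19492853 0.02312923]
```

View pics/w13.png

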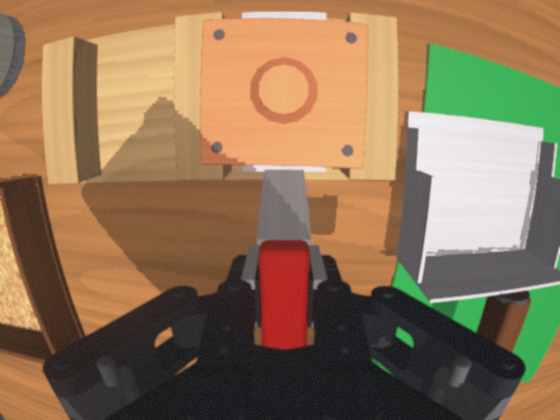

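```bash
python3 -m crank '[[[0,0,0.1,0,0,0,10],[0,0,0.1,0,0,0,10],[0,0,0.1,0,0,0,10],[0,0,0.2,0,0,0,10],[0,0,0.3,0,0,0,10],[-0.1,0,0.4,0,0,0,10],[-0.2,0,0.4,0,0,0,10],[-0.3,-0.1,0.3,0,0,0,10]]]';python3 -m crank '[[[-0.3,-0.25,0.2,0,0,-0.05,10],[-0.3,-0.4,0.1,0,0,-0.05,10],[-0.3,-0.55,0,0,0,-0.05,10],[-0.2,-0.65,0,0,0,-0.05,10],[-0.1,-0.6,0,0,0,-0.05,10],[0,-0.5,0,0,0,-0.05,10],[0,-0.4,0,0,0,-0.05,10],[0,-0.3,0,0,0,0,10]]]';python3 -m crank '[[[0,-0.15,0,0,0,0,10],[0,-0.05,0,0,0,0,10],[0,0,0,0,0,0,10],[0,0,0,0,0,0,10]]]'
python3 - <<'E'
from meas import *
im,d,o=snap('wrist','w14');print(o['position'],R.from_quat(o['ee_rot']).as_matrix().round(3))
im,d,o,W,h=load('w14')
rects(o,W,h,'copper',(3,120,150),(16,255,255),(150,0,400,200),(.06,.25))
rects(o,W,h,'brass',(21,120,120),(32,255,255),(330,0,559,200),(.03,.05))
rects(o,W,h,'blue',(100,120,30),(130,255,255),(290,0,559,250),(.03,.042),3)
E
```

```text
clock: 19.3
position: [0.5125, 0.1861, 0.1739]
ee_rot: [0.724, -0.69, 0.008, -0.008]
ft_force: [0.2, -0.9, -1.7]
grip_width: 0.224
clock: 20.3
position: [0.4406, -0.0345, 0.1908]
ee_rot: [0.713, -0.701, 0.009, -0.007]
ft_force: [-0.6, -0.2, -2.3]
grip_width: 0.222
clock: 20.8
position: [0.4406, -0.0451, 0.1899]
ee_rot: [0.713, -0.701, 0.008, -0.007]
ft_force: [0.3, 1.2, -2.1]
grip_width: 0.224
[ 0.44060616 -0.04509413  0.18986835] [[ 0.017 -1.     0.021]
 [-1.    -0.017 -0.001]
 [ 0.002 -0.021 -1.   ]]
copper [251, 61, 64, 65, 1698] z 0.1622 rect [523.6 -44. ] [34.2 32.9] 0.97
brass [477, 0, 58, 74, 3066] z 0.0405 rect [ 622.7 -282.7] [74.4 81.4] 0.35
blue [378, 0, 27, 57, 1381] z 0.0362 rect [ 606.4 -145.2] [59.2 25.9] 0.42
blue [460, 0, 23, 70, 987] z 0.0362 rect [ 614.8 -232.6] [77.2 24.3] 5.98
blue [526, 30, 17, 53, 342] z 0.0364 rect [ 610.7 -326.7] [27.5 66.5] 89.9
```

View pics/w14.png

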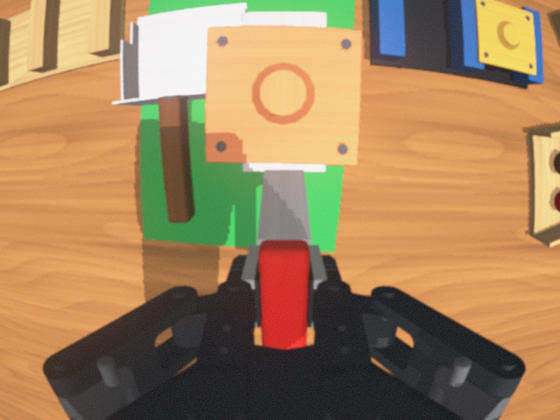

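Run:
```python
from meas import *
im,d,o,W,h=load('w14')
rects(o,W,h,'copper',(3,80,100),(24,255,255),(195,15,370,175),(.12,.2))
# blade lateral
```

```text
copper [205, 26, 157, 140, 20566] z 0.1598 rect [523.8 -44.2] [83.5 75.7] 89.5
```

```bash
python3 -m crank '[[[0.1,-0.15,0,0,0,0.05,10],[0.2,-0.3,0,0,0,0.05,10],[0.25,-0.4,0,0,0,0.04,10],[0.3,-0.45,0,0,0,0.04,10],[0.3,-0.45,0,0,0,0,10],[0.25,-0.4,0,0,0,0,10],[0.15,-0.25,0,0,0,0,10],[0.1,-0.08,0,0,0,0,10]]]';python3 -m crank '[[[0,0,-0.1,0,0,0,10],[0,0,-0.2,0,0,0,10],[0,0,-0.3,0,0,0,10],[0,0,-0.3,0,0,0,10],[0,0,-0.3,0,0,0,10],[0,0,-0.2,0,0,0,10],[0,0,-0.05,0,0,0,10],[0,0,0,0,0,0,10]]]'
python3 - <<'E'
from meas import *
im,d,o=snap('wrist','w15');print(o['position'],R.from_quat(o['ee_rot']).as_matrix().round(3))
im,d,o,W,h=load('w15')
rects(o,W,h,'copper',(3,80,100),(24,255,255),(195,15,370,175),(.06,.2))
rects(o,W,h,'brass',(21,120,120),(32,255,255),(330,0,559,200),(.03,.05))
rects(o,W,h,'blue',(100,120,30),(130,255,255),(0,0,559,250),(.03,.042),3)
E
```

```text
clock: 21.85
position: [0.5397, -0.1955, 0.1894]
ee_rot: [0.718, -0.696, 0.008, -0.007]
ft_force: [-0.2, -0.4, -2.7]
grip_width: 0.22
clock: 22.85
position: [0.5397, -0.1946, 0.1029]
ee_rot: [0.718, -0.696, 0.008, -0.007]
ft_force: [0.3, -0.0, -2.3]
grip_width: 0.22
[ 0.53974354 -0.19456365  0.10294164] [[ 0.032 -0.999  0.021]
 [-0.999 -0.032 -0.001]
 [ 0.002 -0.021 -1.   ]]
copper [206, 26, 156, 139, 20631] z 0.0728 rect [ 623.  -192.4] [75.6 83.7] 0.46
brass [358, 47, 113, 119, 11033] z 0.0403 rect [ 623.  -282.9] [75.  82.2] 0.4
blue [452, 53, 35, 122, 1705] z 0.0362 rect [ 623.8 -328. ] [88.1 25.9] 0.33
blue [193, 35, 12, 99, 990] z 0.0361 rect [ 632.4 -137. ] [66.3  6.9] 0.54
blue [357, 162, 11, 7, 67] z 0.0360 rect [ 581.1 -246.6] [4.1 7. ] 2.98
```

View pics/w15.png

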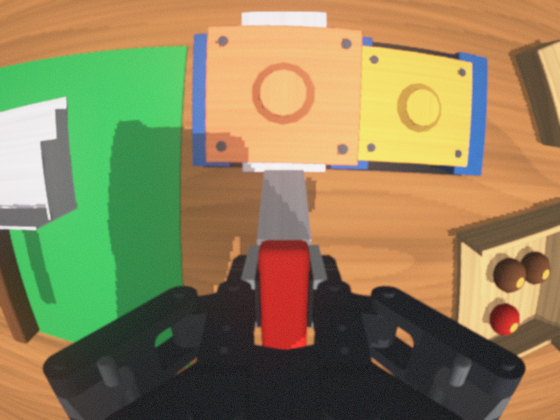

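```bash
python3 -m crank '[[[0,0,-0.15,0,0,0,10],[0,0,-0.2,0,0,0,10],[0,0,-0.1,0,0,0,10],[0,0,-0.05,0,0,0,10],[0,0,-0.05,0,0,0,10],[0,0,-0.1,0,0,0,10],[0,0,-0.1,0,0,0,10],[0,0,-0.03,0,0,0,10]]]'; python3 -m crank '[[[0,0,0,0,0,0,10],[-0.15,0,0,0,0,0,10],[-0.35,0,0,0,0,0,10],[-0.5,0,0,0,0,0,10],[-0.5,0,0,0,0,0,10],[-0.4,0,0.1,0,0,0,10],[0,0,0.5,0,0,0,10],[0,0,0.5,0,0,0,10]]]';python3 - <<'E'
from meas import *
im,d,o=snap('wrist','w16');print(o['position'],R.from_quat(o['ee_rot']).as_matrix().round(3))
im,d,o,W,h=load('w16')
rects(o,W,h,'brass',(21,120,120),(32,255,255),(330,0,559,200),(.03,.05))
snap('top','t16');snap('side','s16')
E
```

```text
clock: 23.9
position: [0.5393, -0.1945, 0.0555]
ee_rot: [0.718, -0.696, 0.008, -0.007]
ft_force: [-0.2, 0.2, -0.9]
grip_width: 0.221
clock: 24.9
position: [0.4246, -0.1946, 0.1228]
ee_rot: [0.718, -0.696, 0.008, -0.007]
ft_force: [0.1, -0.2, -0.7]
grip_width: 0.223
[ 0.42460612 -0.1946183   0.1228487 ] [[ 0.031 -0.999  0.02 ]
 [-1.    -0.032 -0.002]
 [ 0.002 -0.02  -1.   ]]
brass [369, 0, 88, 16, 652] z 0.0402 rect [ 587.3 -288.9] [13.1 73. ] 11.56
```

View pics/w16.png

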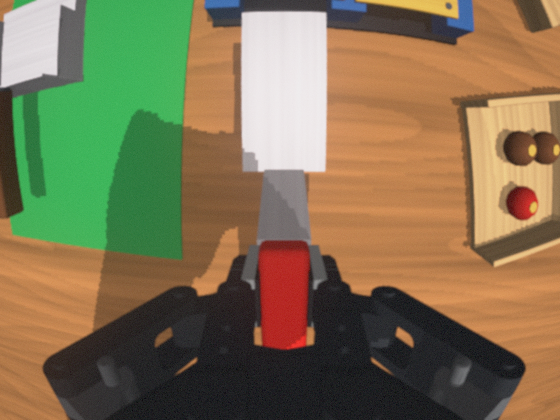

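View pics/s16.png

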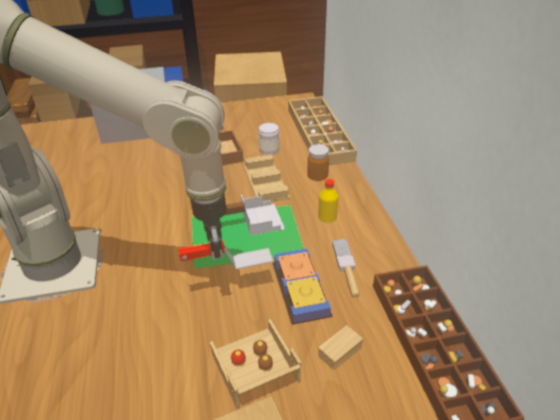

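```bash
python3 -m crank '[[[0.15,0.3,0.1,0,0,0.12,10],[0.2,0.45,0,0,0,0.12,10],[0.2,0.45,0,0,0,0.12,10],[0.2,0.45,0,0,0,0.12,10],[0.15,0.38,-0.2,0,0,0.12,10],[0.08,0.15,-0.4,0,0,0.12,10],[0,0,-0.5,0,0,0,10],[0,0,-0.25,0,0,0,10]]]';python3 -m crank '[[[0,0,0,0,0,0,10],[0,0,0,0,0,0,10]]]';python3 - <<'E'
from meas import *
im,d,o=snap('wrist','w17');print(o['position'],R.from_quat(o['ee_rot']).as_matrix().round(3),o['ft_force'])
im,d,o,W,h=load('w17')
M=cv2.inRange(h,(0,0,80),(180,60,255))>0; M[:, :245]=0; M[:,323:]=0;M[160:]=0; M[:20]=0
P=W[M]; A=np.c_[P[:,:2]-P[:,:2].mean(0),np.ones(len(P))]; print(len(P),np.linalg.lstsq(A,P[:,2],rcond=None)[0], P.mean(0))
g=W[60:160,345:360].reshape(-1,3);A=np.c_[g[:,:2]-g[:,:2].mean(0),np.ones(len(g))];print('mat',np.linalg.lstsq(A,g[:,2],rcond=None)[0])
E
```

```text
clock: 26.05
position: [0.4832, -0.0622, 0.045]
ee_rot: [0.74, -0.672, 0.006, -0.007]
ft_force: [0.3, 0.8, -1.5]
grip_width: 0.22
clock: 26.3
position: [0.4849, -0.0636, 0.0478]
ee_rot: [0.74, -0.673, 0.008, -0.007]
ft_force: [-0.2, -1.2, -0.8]
grip_width: 0.223
[ 0.4849232  -0.06363523  0.04780557] [[ 0.095 -0.995  0.022]
 [-0.996 -0.095  0.   ]
 [ 0.002 -0.022 -1.   ]] [-0.15317    -1.16604397 -0.83608563]
10920 [-0.00175251 -0.0004774   0.01437674] [ 0.57017701 -0.05651868  0.01437674]
mat [-0.23104079  2.08013482  0.00381801]
```

View pics/w17.png

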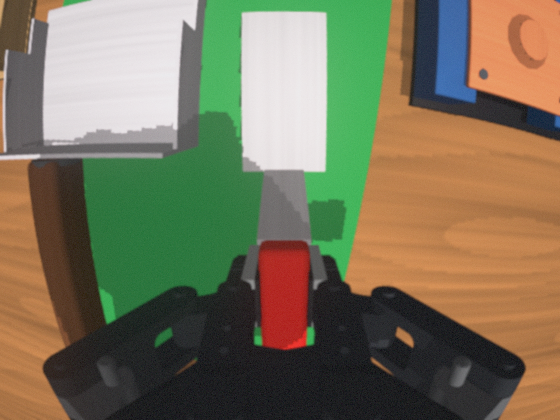

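```bash
python3 -m crank '[[[0,0,-0.08,0,0,0,10],[0,0,-0.05,0,0,0,10],[0,0,0,0,0,0,10],[0,0,0,0,0,0,10]]]';python3 - <<'E'
from meas import *
im,d,o=snap('wrist','w18');print(o['position'],o['ft_force'])
im,d,o,W,h=load('w18')
M=cv2.inRange(h,(0,0,80),(180,60,255))>0; M[:, :245]=0; M[:,323:]=0;M[160:]=0; M[:20]=0
print(W[M].mean(0))
E
```

```text
clock: 26.85
position: [0.4845, -0.0641, 0.0407]
ee_rot: [0.74, -0.673, 0.008, -0.006]
ft_force: [-12.5, -0.2, 25.8]
grip_width: 0.222
[ 0.48451041 -0.06413766  0.04074019] [-12.46198324  -0.15876068  25.83273336]
[ 0.56958729 -0.05710904  0.00801358]
```

```bash
python3 -m crank '[[[0,0,0.02,0,0,0,10],[0,0,0,0,0,0,10],[0,0,0,0,0,0,25],[0,0,0,0,0,0,50],[0,0,0,0,0,0,85],[0,0,0,0,0,0,85],[0,0,0,0,0,0,85],[0,0,0.3,0,0,0,85]]]';python3 -m crank '[[[0,0,0.6,0,0.06,0,85],[0,0,0.8,0,0.06,0,85],[0,0,0.4,0,0.06,-0.1,85],[0,0.3,0,0,0.05,-0.1,85],[0,0.5,0,0,0,-0.1,85],[0,0.5,0,0,0,-0.1,85],[0,0,0,0,0,0,85],[0,0,0,0,0,0,85]]]';python3 - <<'E'
from meas import *
im,d,o=snap('wrist','w19');print(o['position'],R.from_quat(o['ee_rot']).as_matrix().round(3))
im,d,o,W,h=load('w19')
rects(o,W,h,'handle',(0,180,80),(8,255,255),(200,0,559,420),(.05,.1))
rects(o,W,h,'blade',(0,0,80),(180,60,255),(310,0,500,230),(-.01,.015))
rects(o,W,h,'schandle',(0,60,20),(18,255,130),(165,100,285,400),(.06,.1))
rects(o,W,h,'scoopfloor',(0,0,60),(180,60,255),(100,0,330,250),(-.01,.012))
E
```

```text
clock: 27.9
position: [0.4834, -0.0635, 0.0582]
ee_rot: [0.74, -0.673, 0.007, -0.007]
ft_force: [-1.1, 0.2, 0.9]
grip_width: 0.997
clock: 28.9
position: [0.4845, 0.0137, 0.1671]
ee_rot: [0.728, -0.686, 0.001, -0.0]
ft_force: [0.6, 0.2, -0.3]
grip_width: 0.995
[0.48446886 0.01372152 0.16706511] [[ 0.06  -0.998  0.001]
 [-0.998 -0.06  -0.   ]
 [ 0.001 -0.001 -1.   ]]
handle [363, 186, 31, 117, 2254] z 0.0739 rect [455.6 -64.8] [104.3  22.8] 5.29
blade [338, 59, 50, 98, 4588] z 0.0062 rect [568.3 -57.1] [93.4 47.5] 5.43
schandle [224, 146, 27, 131, 2817] z 0.0740 rect [477.7  47.9] [105.9  17.8] 2.68
scoopfloor [184, 33, 129, 104, 12857] z 0.0047 rect [582.7  53.1] [ 98.9 120.5] 2.57
```

View pics/w19.png

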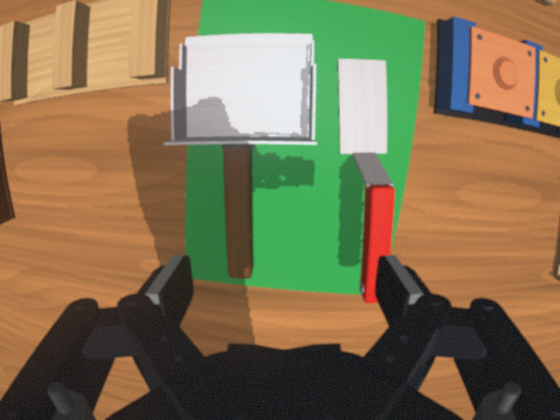

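Both plates are on the blue rack and the spatula is back, standing at its starting height (handle top at z 0.074). Next I'll grip the scoop.

```bash
python3 -m crank '[[[-0.03,0.3,-0.1,0,0,-0.08,85],[0,0.27,-0.4,0,0,-0.08,85],[0,0,-0.6,0,0,0,85],[0,0,-0.6,0,0,0,85],[0,0,-0.4,0,0,0,85],[0,0,0,0,0,0,85],[0,0,0,0,0,0,45],[0,0,0,0,0,0,10]]]' 120;python3 -m crank '[[[0,0,0,0,0,0,10],[0,0,0,0,0,0,10],[0,0,0,0,0,0,10],[0,0,0,0,0,0,10],[0,0,0,0,0,0,10],[0,0,0.3,0,0,0,10],[0,0,0.6,0,0,0,10],[0,0,0.6,0,0,0,10]]]';python3 -m crank '[[[0,0,0.3,0,0,0,10],[0,0,0,0,0,0,10],[0,0,0,0,0,0,10]]]';python3 - <<'E'
from meas import *
im,d,o=snap('wrist','w20');print(o['position'],R.from_quat(o['ee_rot']).as_matrix().round(3))
im,d,o,W,h=load('w20')
M=cv2.inRange(h,(0,0,80),(180,60,255))>0; M[:, :200]=0; M[:,360:]=0;M[110:]=0; M[:5]=0
M&=(W[...,2]>.09)&(W[...,2]<.12)
P=W[M]; A=np.c_[P[:,:2]-P[:,:2].mean(0),np.ones(len(P))]; print(len(P),np.linalg.lstsq(A,P[:,2],rcond=None)[0], P.mean(0))
rects(o,W,h,'floor',(0,0,60),(180,60,255),(100,0,459,250),(.09,.12))
E
```

```text
clock: 29.95
position: [0.4834, 0.0482, 0.0416]
ee_rot: [0.723, -0.691, 0.001, -0.001]
ft_force: [0.6, 0.6, 0.4]
grip_width: 0.594
clock: 30.95
position: [0.4823, 0.0487, 0.1322]
ee_rot: [0.723, -0.69, 0.0, -0.0]
ft_force: [0.3, 0.1, -1.8]
grip_width: 0.218
clock: 31.32
position: [0.4818, 0.0481, 0.1473]
ee_rot: [0.723, -0.691, -0.0, 0.0]
ft_force: [0.6, 0.2, -0.5]
grip_width: 0.219
[0.48182443 0.04814911 0.14726944] [[ 0.046 -0.999 -0.001]
 [-0.999 -0.046  0.   ]
 [-0.     0.001 -1.   ]]
16731 [-0.00423865 -0.00111056  0.11035343] [0.58533509 0.05423746 0.11035343]
floor [174, 0, 218, 155, 33157] z 0.1105 rect [577.   52.2] [ 91.7 122.9] 2.66
```

View pics/w20.png

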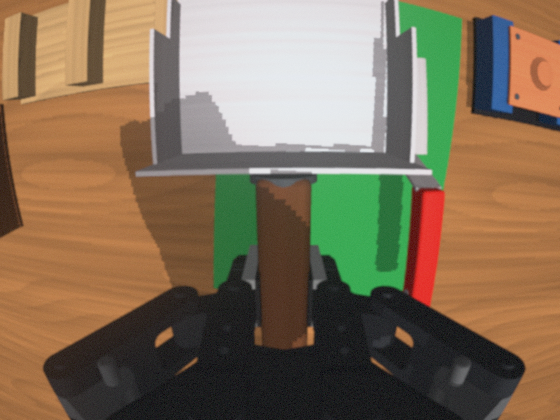

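Run:
```python
from meas import *
print(manip.get_obs()['joint_pos'].round(3))
```

```text
[ 0.66   0.191 -0.92   1.891  0.166  1.141 -1.846]
```

```bash
python3 -m crank '[[[-0.05,-0.1,0.5,0,0,-1,10],[-0.05,-0.2,0.5,0,0,-1,10],[-0.05,-0.3,0.4,0,0,-1,10],[-0.05,-0.3,0.4,0,0,-1,10],[-0.07,-0.3,0.3,0,0,-1,10],[-0.07,-0.3,0.2,0,0,-1,10],[-0.07,-0.3,0.1,0,0,-1,10],[-0.07,-0.3,0,0,0,-1,10]]]';python3 - <<'E'
from meas import *
o=manip.get_obs();print(o['joint_pos'].round(3)); r=R.from_quat(o['ee_rot']).as_matrix(); print(np.degrees(np.arctan2(-r[1,1],-r[0,1])))
E
```

```text
clock: 32.38
position: [0.4534, -0.0785, 0.2921]
ee_rot: [-0.441, 0.897, -0.0, 0.0]
ft_force: [0.4, 0.5, -1.6]
grip_width: 0.218
[ 0.868 -0.033 -0.764  1.742 -0.023  1.424 -2.12 ]
-37.61575247717281
```

```bash
python3 -m crank '[[[-0.07,-0.3,0,0,0,-1,10],[-0.07,-0.3,0,0,0,-1,10],[-0.07,-0.3,0,0,0,-1,10],[-0.07,-0.3,0,0,0,-1,10]]]';python3 - <<'E'
from meas import *
o=manip.get_obs();print(o['joint_pos'].round(3)); r=R.from_quat(o['ee_rot']).as_matrix(); print(np.degrees(np.arctan2(-r[1,1],-r[0,1])))
E
python3 -m crank '[[[-0.07,-0.3,0,0,0,-1,10],[-0.07,-0.3,0,0,0,-1,10],[-0.07,-0.3,0,0,0,-0.9,10],[0,0,0,0,0,0,10]]]';python3 - <<'E'
from meas import *
o=manip.get_obs();print(o['joint_pos'].round(3)); r=R.from_quat(o['ee_rot']).as_matrix(); print(np.degrees(np.arctan2(-r[1,1],-r[0,1])))
snap('wrist','w21')
E
```

```text
clock: 32.88
position: [0.4363, -0.1504, 0.2916]
ee_rot: [-0.279, 0.96, 0.0, -0.0]
ft_force: [-0.6, -0.1, -1.4]
grip_width: 0.214
[ 0.948 -0.029 -0.689  1.742 -0.019  1.424 -2.315]
-57.61109208503864
clock: 33.38
position: [0.4235, -0.2048, 0.2915]
ee_rot: [-0.156, 0.988, 0.0, -0.001]
ft_force: [0.1, 0.5, -1.5]
grip_width: 0.214
[ 1.002 -0.007 -0.636  1.725 -0.004  1.424 -2.462]
-72.05630601416931
```

View pics/w21.png

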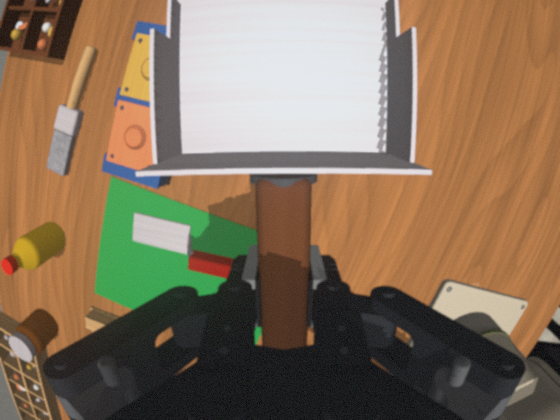

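Run:
```python
from meas import *
th=np.radians(-77); ex=np.array([np.cos(th),np.sin(th)]); ey=np.array([-ex[1],ex[0]]); c0=np.array([.467,-.448])
def ana(n,W):
    z=W[...,2]; q=(W[...,:2]-c0); X=q@ex; Y=q@ey
    box=(abs(X)<.13)&(abs(Y)<.11)
    w=box&(z>.041)&(z<.050)
    for s in(1,-1):
        m=w&(s*Y>.045)&(X<.03)
        if m.sum()<20: continue
        k=np.polyfit(X[m],Y[m],1); print(n,'wall',s,m.sum(),'y at0 %.4f'%k[1],'ang %.2f'%np.degrees(k[0]),'Yrange',Y[m].min().round(4),np.percentile(Y[m],[5,95]).round(4),'Xmin',np.percentile(X[m],1).round(4))
    m=box&(z>.068)&(z<.074); 
    if m.sum()>20: print(n,'hi',m.sum(),np.percentile(X[m],[1,50,99]).round(4),np.percentile(Y[m],[1,99]).round(4))
    m=box&(abs(Y)<.05)&(z<.02)&(z>.0025); 
    if m.sum()>20:
        A=np.c_[X[m],Y[m],np.ones(m.sum())]; print(n,'floor',m.sum(),np.linalg.lstsq(A,z[m],rcond=None)[0].round(4),'X',np.percentile(X[m],[.5,2,98]).round(4))
    m=box&(abs(Y)<.05)&(z>.02)&(z<.065)&(X>.045)
    if m.sum()>20:
        k=np.polyfit(X[m],z[m],1); print(n,'back slope',k.round(4),'X at z4',((.004-k[1])/k[0]).round(4))
for n in('w1','w2','w10','w11','w16','w3'):
    im,d,o,W,h=load(n); ana(n,W)
z=np.load('pics/top0.npz'); ana('top',cloud('top',z['d']))
z=np.load('pics/side0.npz'); ana('side',cloud('side',z['d']))
```

```text
w1 wall 1 230 y at0 0.0749 ang 0.44 Yrange 0.0706 [0.0719 0.0774] Xmin -0.0846
w1 wall -1 251 y at0 -0.0624 ang 0.59 Yrange -0.0668 [-0.0662 -0.0599] Xmin -0.0845
w1 hi 475 [0.0249 0.0666 0.1221] [-0.1055  0.0779]
w1 floor 2953 [-0.0084  0.0058  0.0093] X [-0.0864 -0.0851  0.1205]
w1 back slope [-0.0134  0.048 ] X at z4 3.2819
w2 wall 1 223 y at0 0.0756 ang 0.46 Yrange 0.0713 [0.0722 0.078 ] Xmin -0.0849
w2 wall -1 192 y at0 -0.0622 ang 0.36 Yrange -0.0667 [-0.0653 -0.0602] Xmin -0.0838
w2 hi 397 [0.0259 0.0665 0.1224] [-0.1056  0.0786]
w2 floor 2324 [-0.0059  0.0032  0.0094] X [-0.086  -0.0852  0.1206]
w2 back slope [-0.0089  0.0475] X at z4 4.8756
w10 wall 1 1352 y at0 0.0759 ang 0.56 Yrange 0.071 [0.0724 0.078 ] Xmin -0.0846
w10 wall -1 23 y at0 -0.0598 ang -0.16 Yrange -0.0609 [-0.0609 -0.0587] Xmin 0.0249
w10 hi 967 [0.0243 0.059  0.0714] [-0.0646  0.0786]
w10 floor 6030 [-0.0052  0.0191  0.0089] X [-0.0858 -0.0827  0.0384]
w10 back slope [0.2864 0.032 ] X at z4 -0.0976
w11 wall 1 1897 y at0 0.0759 ang 0.52 Yrange 0.071 [0.0722 0.078 ] Xmin -0.085
w11 wall -1 28 y at0 -0.0696 an
[... 578 characters left out ...]
] X [-0.0868 -0.0865 -0.0373]
top wall 1 58 y at0 0.0700 ang 0.81 Yrange 0.0664 [0.0666 0.0726] Xmin -0.0829
top wall -1 67 y at0 -0.0677 ang 0.60 Yrange -0.0715 [-0.0708 -0.0651] Xmin -0.0821
top hi 134 [0.0269 0.0684 0.1239] [-0.1001  0.0727]
top floor 1052 [-0.004   0.0029  0.0086] X [-0.1258 -0.116   0.122 ]
top back slope [0.0358 0.0437] X at z4 -1.1096
side wall 1 135 y at0 0.0721 ang 0.14 Yrange 0.0687 [0.0695 0.0757] Xmin -0.0813
side wall -1 131 y at0 -0.0656 ang -0.01 Yrange -0.0685 [-0.0681 -0.0626] Xmin -0.0823
side hi 271 [0.0272 0.068  0.0736] [-0.0674  0.0758]
side floor 1853 [-0.036  -0.0014  0.0074] X [-0.125  -0.1157  0.1082]
side back slope [ 1.8167 -0.0627] X at z4 0.0367
```

Run:
```python
from meas import *
im,d,o,W,h=load('w21')
rects(o,W,h,'blade',(0,0,80),(180,60,255),(110,190,210,270),(-.01,.02))
rects(o,W,h,'copper',(3,80,100),(16,255,255),(95,85,180,185),(.03,.05))
rects(o,W,h,'hand',(0,180,80),(8,255,255),(180,240,240,290),(.05,.1))
rects(o,W,h,'tin/brush',(100,120,30),(130,255,255),(90,0,180,200),(.03,.042),3)
im,d,o,W,h=load('w19')
rects(o,W,h,'copper',(3,80,100),(16,255,255),(455,10,559,110),(.03,.05))
```

```text
blade [132, 213, 59, 41, 1667] z 0.0059 rect [568.9 -57.8] [93.1 47.9] 5.48
copper [107, 101, 46, 69, 2466] z 0.0403 rect [ 625.6 -193.2] [70.3 83.3] 0.91
hand [190, 259, 40, 18, 465] z 0.0738 rect [478.8 -67.6] [51.1 17.7] 5.79
tin/brush [104, 162, 56, 25, 448] z 0.0360 rect [ 620.6 -141.1] [87.  14.2] 1.79
tin/brush [136, 23, 16, 10, 120] z 0.0361 rect [ 656. -334.] [21.5 12.3] 1.72
tin/brush [154, 25, 11, 8, 54] z 0.0362 rect [ 632.9 -336.8] [ 7.  17.9] 83.01
copper [468, 27, 67, 83, 4602] z 0.0404 rect [ 622.4 -189.4] [76.2 84.3] 0.53
```

```bash
python3 -m crank '[[[-0.02,-0.1,-0.4,0,0,-0.3,10],[0,-0.15,-0.5,0,0,-0.3,10],[0,-0.15,-0.5,0.2,0.05,-0.29,10],[0,-0.07,-0.5,0.2,0.05,0,10],[0,0,-0.4,0.2,0.05,0,10],[0,0,-0.3,0.236,0.05,0,10],[0,0,-0.2,0,0,0,10],[0,0,0,0,0,0,10]]]';python3 - <<'E'
from meas import *
o=manip.get_obs();print(o['joint_pos'].round(3)); r=R.from_quat(o['ee_rot']).as_matrix(); print(np.degrees(np.arctan2(-r[1,1],-r[0,1])),r.round(3),o['position'])
snap('wrist','w22');snap('side','s22');snap('top','t22')
E
```

```text
clock: 34.42
position: [0.4231, -0.2313, 0.124]
ee_rot: [-0.119, 0.992, 0.037, -0.004]
ft_force: [0.5, -0.3, -1.6]
grip_width: 0.218
[ 1.005  0.204 -0.609  1.892  0.062  1.127 -2.527]
-76.27771304321786 [[-0.971 -0.237 -0.018]
 [-0.237  0.969  0.073]
 [-0.     0.075 -0.997]] [ 0.42306858 -0.23132891  0.12398235]
```

View pics/w22.png

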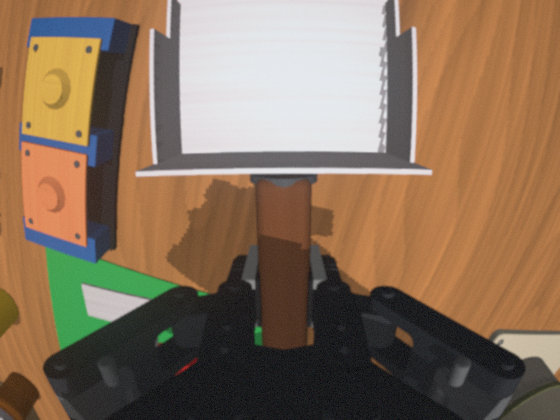

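View pics/s22.png

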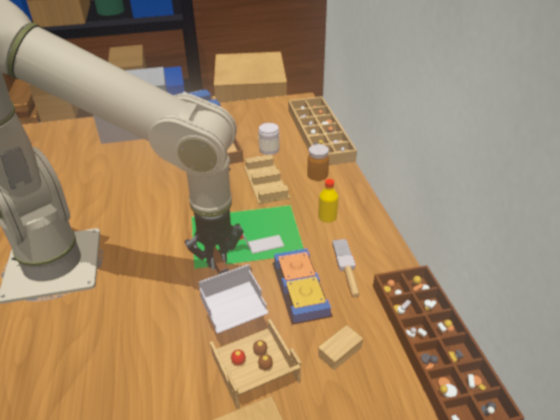

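```bash
python3 -m crank '[[[-0.02,0,-0.3,0,0,0,10],[0,0,-0.3,0,0,0,10],[0,0,-0.25,0,0,0,10],[0,0,-0.12,0,0,0,10],[0,0,0,0,0,0,10]]]';python3 - <<'E'
from meas import *
snap('side','s23');im,d,o=snap('wrist','w23');print(o['joint_pos'].round(3),o['position'])
u=np.array([.2334,-.9724]);v=np.array([.9724,.2334]); q=o['position'][:2]-[.4711,-.4368]; print('xt',q@u,'yt',q@v)
im,d,o,W,h=load('w23')
M=cv2.inRange(h,(0,0,60),(180,60,255))>0; M[:, :190]=0; M[:,370:]=0;M[110:]=0; M[:5]=0
P=W[M]; A=np.c_[(P[:,:2]-[.4711,-.4368])@u,np.ones(len(P))]; print(np.linalg.lstsq(A,P[:,2],rcond=None)[0])
r=rects(o,W,h,'floor',(0,0,60),(180,60,255),(100,0,459,250),(.0,.03))[0]
b=(cv2.boxPoints(r)/1000-[.4711,-.4368]); print(np.c_[b@u,b@v].round(4))
cv2.imwrite('pics/s23z.png',cv2.resize(np.load('pics/s23.npz')['im'][230:410,180:340],None,fx=3.3,fy=3.3,interpolation=cv2.INTER_CUBIC))
E
```

```text
clock: 35.2
position: [0.4218, -0.2315, 0.0656]
ee_rot: [-0.119, 0.992, 0.037, -0.004]
ft_force: [0.0, -0.6, -1.9]
grip_width: 0.215
[ 0.969  0.279 -0.579  1.946  0.108  1.008 -2.557] [ 0.42208483 -0.2317241   0.06618303]
xt -0.2108559456130812 yt 0.00020236320069173808
[-0.11923497  0.00944269]
floor [174, 0, 218, 154, 32522] z 0.0228 rect [ 445.3 -320.5] [121.3  90.7] 13.7
[[-0.1642 -0.0587]
 [-0.0736 -0.0584]
 [-0.074   0.0629]
 [-0.1646  0.0626]]
```

View pics/s23z.png

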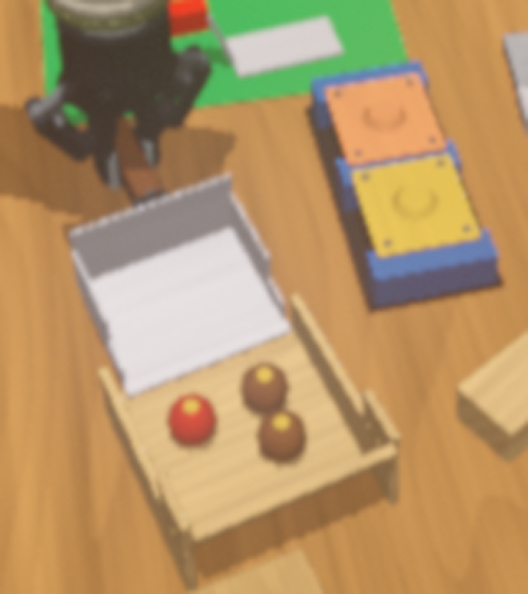

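View pics/w23.png

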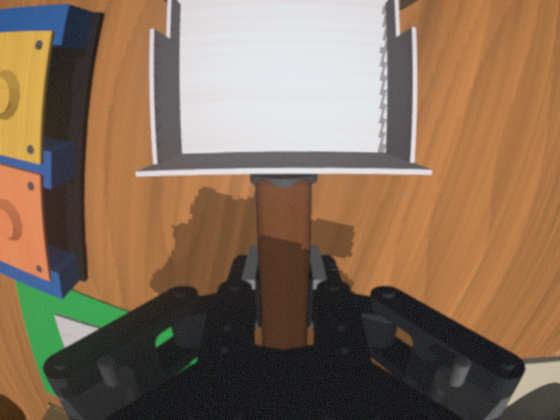

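Run:
```python
from meas import *
u=np.array([.2334,-.9724]);v=np.array([.9724,.2334])
im,d,o,W,h=load('w23')
q=W[...,:2]-[.4711,-.4368]; X=q@u;Y=q@v; Z=W[...,2]
m=(abs(Y)<.045)&(X>-.15)&(X<-.06)&(Z<.035)
A=np.c_[X[m],Y[m],np.ones(m.sum())];k=np.linalg.lstsq(A,Z[m],rcond=None)[0];print(m.sum(),k,'lip top z at row0',k[0]*-.074+k[2], X[m].max())
for y in (0,20,60,100,140): print(y,X[y,280].round(4),Z[y,280].round(4))
```

```text
20726 [-0.07654598  0.00026143  0.01346917] lip top z at row0 0.0191335695528209 -0.0744551946800206
0 -0.0773 0.0194
20 -0.0895 0.0203
60 -0.1128 0.0227
100 -0.135 0.0243
140 -0.1572 0.0251
```

```bash
python3 -m crank '[[[-0.03,0,-0.07,0,0,0,10],[0,0,0,0,0,0,10],[0.04,-0.15,-0.01,0,0,0,10],[0.06,-0.24,-0.02,0,0,0,10],[0.06,-0.24,-0.02,0,0,0,10],[0.06,-0.24,-0.02,0,0,0,10],[0.04,-0.15,-0.01,0,0,0,10],[0,0,0,0,0,0,10]]]';python3 - <<'E'
from meas import *
snap('side','s24');im,d,o=snap('wrist','w24');print(o['joint_pos'].round(3),o['position'],o['ft_force'])
u=np.array([.2334,-.9724]);v=np.array([.9724,.2334]); q=o['position'][:2]-[.4711,-.4368]; print('lip xt',q@u+.1477,'yt',q@v)
im,d,o,W,h=load('w24')
q=W[...,:2]-[.4711,-.4368]; X=q@u;Y=q@v; Z=W[...,2];L=o['p'][:2]-[.4711,-.4368];xl=L@u+.148
m=(abs(Y)<.045)&(X>xl-.09)&(X<xl)&(Z<.03)&(cv2.inRange(h,(0,0,60),(180,60,255))>0)
A=np.c_[X[m],Y[m],np.ones(m.sum())];k=np.linalg.lstsq(A,Z[m],rcond=None)[0];print(m.sum(),k,'lip under z',k[0]*xl+k[2]-.0016,'floor',.004+.07*(.04-xl))
cv2.imwrite('pics/s24z.png',cv2.resize(np.load('pics/s24.npz')['im'][230:410,180:340],None,fx=3.3,fy=3.3,interpolation=cv2.INTER_CUBIC))
E
```

```text
clock: 36.3
position: [0.4358, -0.2936, 0.057]
ee_rot: [-0.119, 0.992, 0.037, -0.004]
ft_force: [1.5, -0.3, -1.0]
grip_width: 0.217
[ 0.995  0.378 -0.532  1.84   0.155  1.027 -2.498] [ 0.43577545 -0.29289044  0.05704578] [ 0.5335517  -0.02472516 -1.20107319]
lip xt -0.0004824079096122369 yt -0.0007611012517609733
21524 [-0.07700581  0.00041077  0.00903872] lip under z 0.007452764398270892 floor 0.006812768553672858
```

View pics/s24z.png

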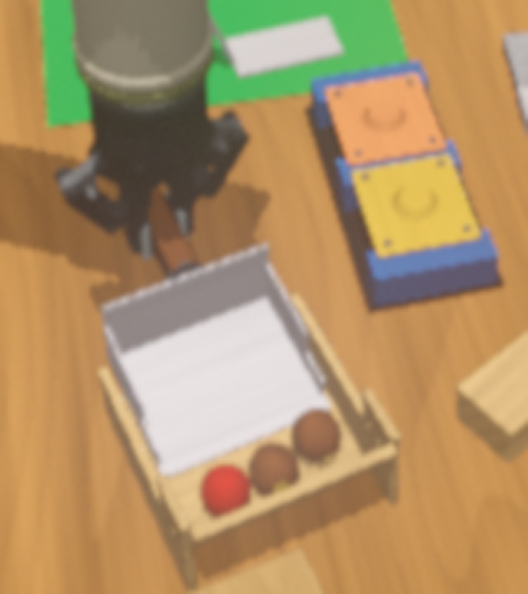

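View pics/w24.png

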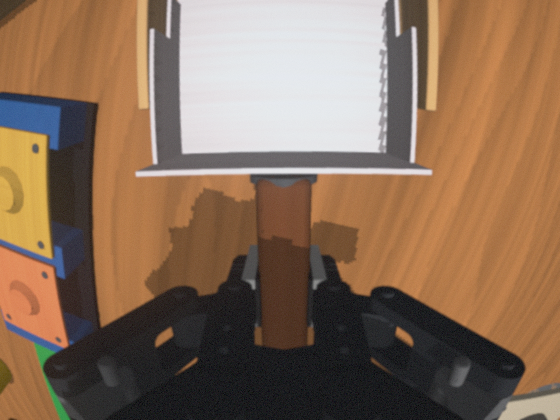

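```bash
python3 -m crank '[[[0.03,-0.12,-0.02,0,0,0,10],[0.03,-0.13,-0.01,0,0,0,10],[0.03,-0.13,-0.01,0,0,0,10],[0.03,-0.13,-0.01,0,0,0,10],[0.02,-0.1,-0.01,0,0,0,10],[0,0,0,0,0,0,10]]]';cat > sc.py <<'E'
from meas import *
import sys
n=sys.argv[1]
snap('side','s'+n);im,d,o=snap('wrist','w'+n);print(o['joint_pos'].round(3),o['position'],o['ft_force'])
u=np.array([.2334,-.9724]);v=np.array([.9724,.2334]); q=o['position'][:2]-[.4711,-.4368]; print('lip xt',q@u+.1477,'yt',q@v)
im,d,o,W,h=load('w'+n)
q=W[...,:2]-[.4711,-.4368]; X=q@u;Y=q@v; Z=W[...,2];L=o['p'][:2]-[.4711,-.4368];xl=L@u+.148
m=(abs(Y)<.045)&(X>xl-.09)&(X<xl)&(Z<.03)&(cv2.inRange(h,(0,0,60),(180,60,255))>0)
A=np.c_[X[m],Y[m],np.ones(m.sum())];k=np.linalg.lstsq(A,Z[m],rcond=None)[0];print(m.sum(),k,'lip under z',k[0]*xl+k[2]-.0016,'floor',.004+.07*(.04-xl))
cv2.imwrite(f'pics/s{n}z.png',cv2.resize(np.load(f'pics/s{n}.npz')['im'][230:410,180:340],None,fx=3.3,fy=3.3,interpolation=cv2.INTER_CUBIC))
E
python3 sc.py 25
```

```text
clock: 37.15
position: [0.4442, -0.3303, 0.0536]
ee_rot: [-0.119, 0.992, 0.037, -0.004]
ft_force: [-0.3, -0.7, -1.1]
grip_width: 0.215
[ 1.008  0.436 -0.508  1.768  0.178  1.046 -2.462] [ 0.44418282 -0.32999958  0.05358451] [-0.08492018 -0.35351551 -0.86773014]
lip xt 0.03756480113605054 yt -0.0012470499361263536
21387 [-0.05650094  0.0039184   0.0093832 ] lip under z 0.005643802786246664 floor 0.004149463920476462
```

View pics/s25z.png

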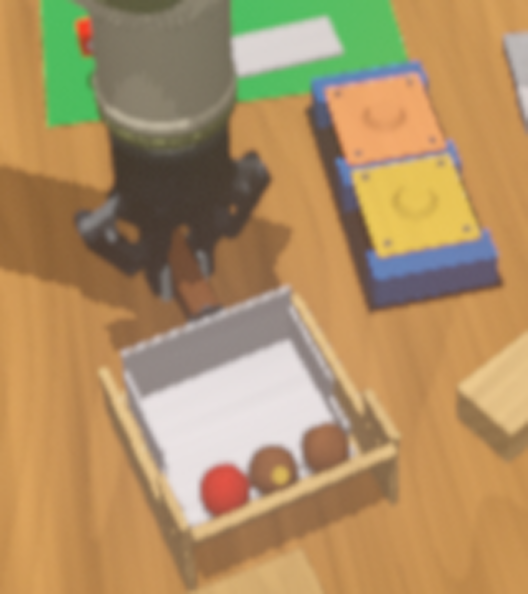

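View pics/w25.png

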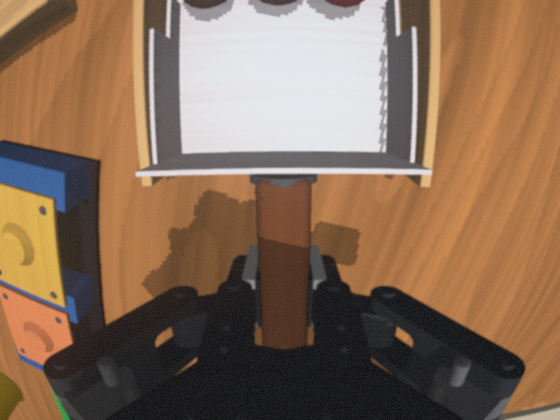

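```bash
python3 -m crank '[[[0.01,-0.06,-0.01,0,0,0,10],[0,0,0,0,0,0,10],[0,0,0,-0.3,-0.07,0,10],[0,0,0,-0.4,-0.1,0,10],[0,0,0,-0.4,-0.1,0,10],[0,0,0,-0.4,-0.1,0,10],[0,0,0,0,0,0,10]]]';python3 sc.py 26
```

```text
clock: 38.12
position: [0.4448, -0.3324, 0.0532]
ee_rot: [-0.12, 0.992, -0.031, 0.004]
ft_force: [0.5, -0.5, -2.0]
grip_width: 0.219
[ 0.938  0.363 -0.47   1.858  0.258  0.931 -2.555] [ 0.44478806 -0.33280934  0.05315672] [-0.3863017  -0.28131506 -2.65528496]
lip xt 0.040438270776244026 yt -0.0013143119714095278
18432 [0.05757939 0.00081513 0.02265979] lip under z 0.0234054712077937 floor 0.003948321045662919
```

View pics/s26z.png

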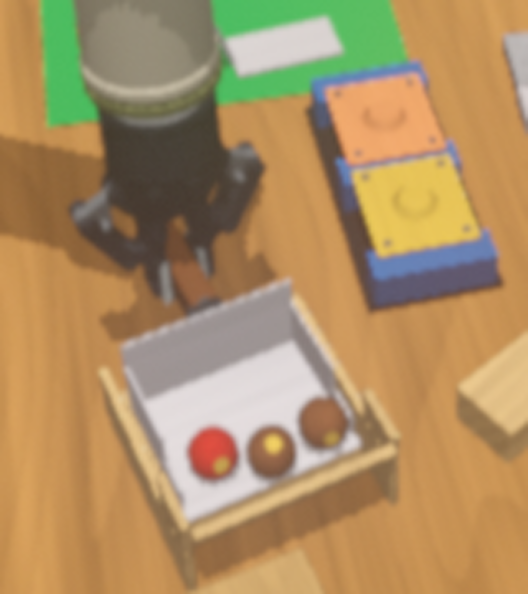

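View pics/w26.png

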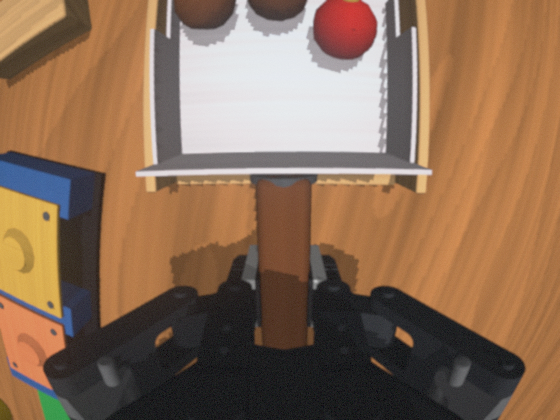

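```bash
python3 -m crank '[[[0,0,0.1,0,0,0,10],[0,0,0.2,0,0,0,10],[0,0,0.3,0,0,0,10],[0,0,0.3,0,0,0,10],[0,0,0.3,0,0,0,10],[0,0.05,0.3,0,0,0,10],[0,0.05,0.2,0,0,0.1,10],[0,0,0.1,0,0,0.2,10]]]';python3 sc.py 27
```

```text
clock: 39.22
position: [0.445, -0.3269, 0.1618]
ee_rot: [-0.133, 0.991, -0.03, 0.005]
ft_force: [-0.0, -0.4, -2.4]
grip_width: 0.219
[ 0.971  0.228 -0.503  1.767  0.169  1.136 -2.461] [ 0.4450699  -0.32721042  0.16216057] [ 0.58773937 -0.59384817 -1.69986578]
lip xt 0.035059666457819466 yt 0.000266539041032892
0 [0. 0. 0.] lip under z -0.0016 floor 0.004324823347952638
```

View pics/w27.png

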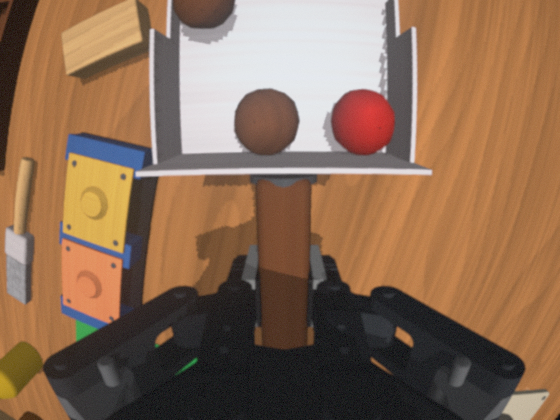

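View pics/s27.png

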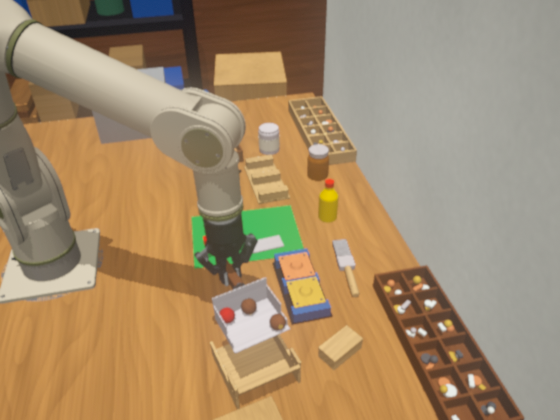

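```bash
python3 -m crank '[[[0,0,0.1,-0.3,-0.07,0.2,10],[0,0,0.2,-0.4,-0.1,0.4,10],[0,0,0.3,-0.4,-0.1,0.6,10],[0,0,0.3,-0.4,-0.1,0.7,10],[0,0,0.3,-0.1,-0.05,0.7,10],[0,0,0.2,0,0,0.5,10],[0,0,0.1,0,0,0.2,10],[0,0,0,0,0,0,10]]]';python3 sc.py 28 | head -3
```

```text
clock: 40.33
position: [0.4448, -0.3271, 0.2514]
ee_rot: [-0.272, 0.957, -0.1, 0.023]
ft_force: [0.1, -0.2, -2.3]
grip_width: 0.215
[ 0.995  0.058 -0.53   1.766  0.159  1.161 -2.171] [ 0.44463305 -0.32701152  0.25080954] [-0.00600841  0.00377917 -1.25769764]
lip xt 0.034764298937796145 yt -0.00011182717680722001
12 [-39.99133596 -13.42751779  -2.40018829] lip under z -3.8040564487956314 floor 0.00434549907435427
```

View pics/w28.png

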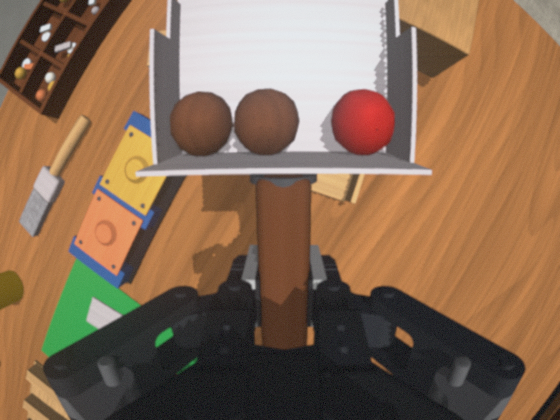

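Run:
```python
from meas import *
for n in('w5','w8','w12'):
    im,d,o,W,h=load(n); z=W[...,2]
    m=((z>.036)&(z<.052)).astype(np.uint8); X=W[...,0];Y=W[...,1]
    m&=((X>.38)&(X<.66)&(Y>.345)&(Y<.60)).astype(np.uint8)
    m=cv2.morphologyEx(m,cv2.MORPH_CLOSE,np.ones((3,3)))
    k,l,s,c=cv2.connectedComponentsWithStats(m); i=1+np.argmax(s[1:,4]); p=W[l==i][:,:2]
    r=cv2.minAreaRect((p*1000).astype(np.float32)); print(n,s[i],np.round(r[0],1),np.round(r[1],1),r[2])
z=np.load('pics/top0.npz'); W=cloud('top',z['d']); m=(W[...,2]>.036)&(W[...,2]<.052)&(W[...,0]>.38)&(W[...,0]<.66)&(W[...,1]>.345)&(W[...,1]<.6)
print('top',cv2.minAreaRect((W[m][:,:2]*1000).astype(np.float32)))
```

```text
w5 [  41   27  150  181 4799] [503.2 426.6] [161.6 275.2] 7.402235507965088
w8 [  30  163  153  156 3688] [495.1 419.2] [176.3 312.5] 11.560175895690918
w12 [   0   46  106  163 3010] [502.3 387.1] [150.3 383.9] 6.195746421813965
top ((530.1270751953125, 490.13006591796875), (236.41043090820312, 234.7040557861328), 6.030092716217041)
```

Run:
```python
from meas import *
for n,b in(('w5',(35,20,210,215)),('w8',(20,150,200,330)),('w2',(0,140,60,230))):
    im,d,o,W,h=load(n)
    rects(o,W,h,n,(0,60,15),(20,255,110),b,(.036,.05),1)
    rects(o,W,h,n+'cork',(8,80,130),(24,255,255),b,(-.01,.012),1,zpl=.006)
im=np.load('pics/t16.npz')['im']; z=np.load('pics/top0.npz'); im=z['im']; hsv=cv2.cvtColor(im,cv2.COLOR_BGR2HSV)
m=cv2.inRange(hsv,(0,60,0),(20,255,80)); M=np.zeros_like(m);M[215:275,113:175]=m[215:275,113:175]; ys,xs=np.nonzero(M)
print(cv2.minAreaRect((ray_plane('top',np.c_[xs,ys],.045)[:,:2]*1000).astype(np.float32)))
```

```text
w5 [117, 94, 74, 107, 1249] z 0.0441 rect [457.4 381.8] [ 57.9 110.9] 55.77
w5cork [66, 45, 114, 148, 13977] z 0.0069 rect [495.4 455. ] [139.  127.1] 6.14
w8 [109, 163, 74, 123, 1171] z 0.0439 rect [533.4 380.5] [120.7  47.5] 31.27
w8cork [56, 172, 118, 126, 11481] z 0.0069 rect [492.5 456.6] [134.4 124.1] 6.09
w2cork [3, 151, 41, 66, 1843] z 0.0066 rect [494.2 468.2] [139.8 105.7] 6.15
((487.7264099121094, 438.3470458984375), (149.0556640625, 153.18789672851562), 5.693964958190918)
```

All three knobs sit against the scoop's back wall at about (200,122), (266,120) and (362,122). I'll carry them to the bin while turning the scoop to point along +y.

```bash
python3 -m crank '[[[0,0.1,0,0,0,0.3,10],[0.03,0.2,0,0,0,0.6,10],[0.03,0.3,0,0,0,0.9,10],[0.03,0.35,0,0,0,1,10],[0.03,0.35,0,0,0,1,10],[0.03,0.35,0,0,0,1,10],[0.03,0.35,0,0,0,1,10],[0.03,0.35,0,0,0,1,10]]]';python3 -m crank '[[[0.03,0.35,0,0,0,1,10],[0.03,0.35,0,0,0,1,10],[0.03,0.35,0,0,0,1,10],[0.03,0.35,0,0,0,1,10],[0.03,0.35,0,0,0,1,10],[0.03,0.35,0,0,0,1,10],[0.03,0.35,0,0,0,1,10],[0.03,0.35,0,0,0,1,10]]]';python3 - <<'E'
from meas import *
im,d,o=snap('wrist','w29');r=R.from_quat(o['ee_rot']).as_matrix(); print(o['joint_pos'].round(3),o['position'],np.degrees(np.arctan2(-r[1,1],-r[0,1])),np.degrees(np.arcsin(-r[2,1])))
E
```

```text
clock: 41.42
position: [0.4572, -0.185, 0.2506]
ee_rot: [-0.542, 0.834, -0.089, 0.051]
ft_force: [0.2, 0.5, -3.4]
grip_width: 0.214
clock: 42.42
position: [0.4715, -0.0171, 0.2507]
ee_rot: [0.794, -0.599, 0.066, -0.078]
ft_force: [0.5, 0.2, -1.8]
grip_width: 0.218
[ 0.743 -0.165 -0.686  1.94  -0.176  1.137 -1.18 ] [ 0.47145743 -0.01712978  0.25065679] 16.03051735351682 11.696480576502944
```

View pics/w29.png

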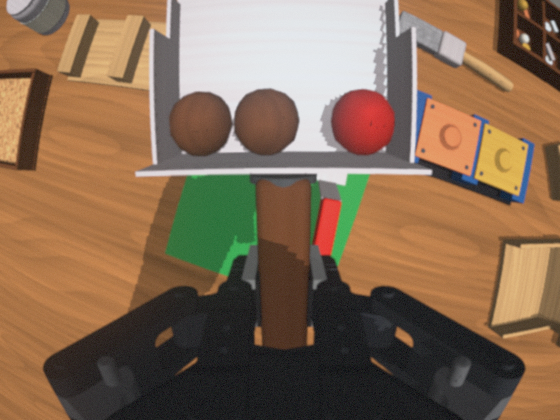

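```bash
python3 -m crank '[[[0.04,0.35,0,0,0,1,10],[0.04,0.35,0,0,0,1,10],[0.04,0.35,0,0,0,1,10],[0.04,0.35,0,0,0,1,10],[0.04,0.35,0,0,0,1,10],[0.04,0.35,0,0,0,1,10],[0.04,0.35,0,0,0,1,10],[0.04,0.35,0,0,0,1,10]]]';python3 -m crank '[[[0.04,0.3,0,0,0,1,10],[0.04,0.3,0,0,0,1,10],[0.04,0.25,0,0,0,1,10],[0.04,0.25,0,0,0,1,10],[0.04,0.2,0,0,0,1,10],[0.04,0.15,0,0,0,1,10],[0.04,0.1,0,0,0,0.8,10],[0,0,0,0,0,0.4,10]]]';python3 - <<'E'
from meas import *
im,d,o=snap('wrist','w30');r=R.from_quat(o['ee_rot']).as_matrix(); print(o['joint_pos'].round(3),o['position'],np.degrees(np.arctan2(-r[1,1],-r[0,1])),np.degrees(np.arcsin(-r[2,1])))
snap('side','s30')
E
```

```text
clock: 43.48
position: [0.491, 0.1508, 0.2509]
ee_rot: [0.951, -0.291, 0.035, -0.096]
ft_force: [-0.2, -0.3, -2.0]
grip_width: 0.213
clock: 44.48
position: [0.5078, 0.2437, 0.2508]
ee_rot: [0.995, 0.017, 0.004, -0.103]
ft_force: [-0.2, -0.1, -2.6]
grip_width: 0.217
[ 0.413  0.244 -0.951  1.642  0.022  1.251 -0.486] [0.5077739  0.24365314 0.25077341] 91.98126359782678 11.769879243758018
```

View pics/w30.png

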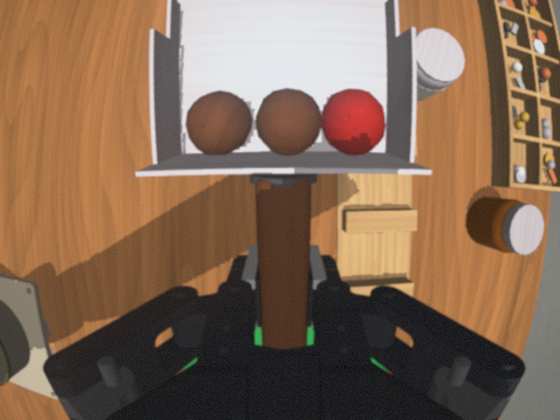

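View pics/s30.png

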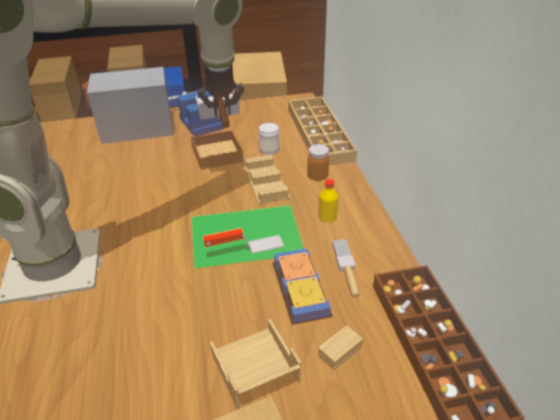

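```bash
python3 -m crank '[[[-0.1,0.1,-0.2,0,0,0.2,10],[0,0.15,-0.4,0,0,0.3,10],[0,0,-0.5,0,0,0.1,10],[0,0,-0.5,-0.2,0,0,10],[0,0,-0.4,-0.3,0,0,10],[0,0,-0.3,-0.3,0,0,10],[0,0,-0.2,-0.3,0,0,10],[0,0,-0.1,-0.2,0,0,10]]]';python3 -m crank '[[[0,0,0,0,0,0,10],[0,0,0,0,0,0,10]]]';python3 - <<'E'
from meas import *
im,d,o=snap('wrist','w31');r=R.from_quat(o['ee_rot']).as_matrix(); h=np.arctan2(-r[1,1],-r[0,1]); p=np.arcsin(-r[2,1]); print(o['joint_pos'].round(3),o['position'],np.degrees(h),np.degrees(p))
print('lip',o['position']+r@np.array([0,-.151,.0385]),'heel',o['position']+r@np.array([0,-.051,.0385]))
snap('side','s31')
cv2.imwrite('pics/s31z.png',cv2.resize(np.load('pics/s31.npz')['im'][60:220,150:350],None,fx=3.5,fy=3.5,interpolation=cv2.INTER_CUBIC))
E
```

```text
clock: 45.58
position: [0.5013, 0.258, 0.0944]
ee_rot: [0.998, 0.041, -0.001, -0.045]
ft_force: [-0.0, -0.2, -0.8]
grip_width: 0.217
clock: 45.82
position: [0.5021, 0.2579, 0.0955]
ee_rot: [0.998, 0.041, -0.0, -0.046]
ft_force: [0.5, -0.4, -2.4]
grip_width: 0.215
[ 0.206  0.427 -0.856  1.778  0.279  1.042 -0.651] [0.50209671 0.25793188 0.09554966] 94.69988028298837 5.269945724407748
lip [0.48959696 0.41132133 0.07108165] heel [0.49775596 0.31207885 0.06189682]
```

View pics/w31.png

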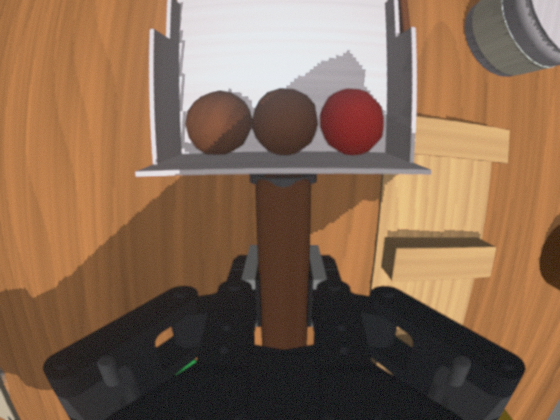

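View pics/s31z.png

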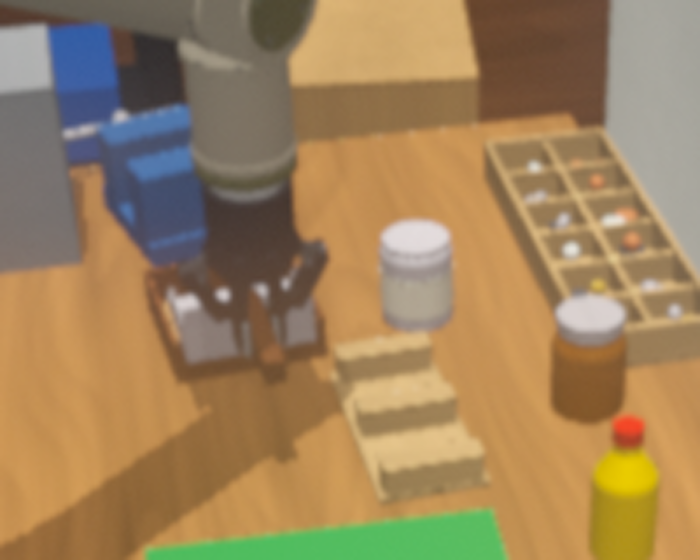

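```bash
python3 -m crank '[[[0.07,0,-0.12,0,0,0,10],[0,0.03,0.11,-0.5,-0.04,0,10],[0,0.03,0.11,-0.5,-0.04,0,10],[0,0.03,0.11,-0.5,-0.04,0,10],[0,0.03,0.11,-0.5,-0.04,0,10],[0,0.045,0.105,-0.5,-0.04,0,10],[0,0.045,0.105,-0.5,-0.04,0,10],[0,0.045,0.105,-0.5,-0.04,0,10]]]';cat > lip.py <<'E'
from meas import *
import sys
n=sys.argv[1]
im,d,o=snap('wrist','w'+n);r=R.from_quat(o['ee_rot']).as_matrix(); h=np.arctan2(-r[1,1],-r[0,1]); p=np.arcsin(-r[2,1]); print(o['joint_pos'].round(3),o['position'].round(4),np.degrees(h),'noseup',np.degrees(p))
print('lip',o['position']+r@np.array([0,-.151,.0385]),'heel',o['position']+r@np.array([0,-.051,.0385]))
E
python3 lip.py 32
```

```text
clock: 46.92
position: [0.5063, 0.273, 0.1328]
ee_rot: [0.993, 0.041, 0.005, 0.108]
ft_force: [0.2, -0.6, -2.0]
grip_width: 0.216
[-0.089  0.486 -0.765  1.604  0.502  1.361 -0.889] [0.5063 0.273  0.1328] 94.67679446627152 noseup -12.387875269769076
lip [0.49497376 0.41180146 0.06284013] heel [0.50293742 0.31445489 0.084293  ]
```

View pics/w32.png

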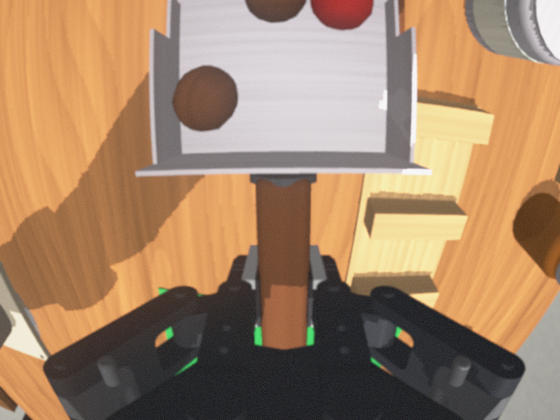

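```bash
python3 -m crank '[[[0,0.06,0.1,-0.5,-0.04,0,10],[0,0.06,0.1,-0.5,-0.04,0,10],[0,0.06,0.095,-0.5,-0.04,0,10],[0,0.06,0.095,-0.5,-0.04,0,10],[0,0.075,0.085,-0.5,-0.04,0,10],[0,0.075,0.085,-0.5,-0.04,0,10],[0,0.08,0.08,-0.5,-0.04,0,10],[0,0.08,0.08,-0.5,-0.04,0,10]]]';python3 lip.py 33;python3 -c "
from h import *
snap('side','s33');snap('top','t33')
im=np.load('pics/s33.npz')['im'];cv2.imwrite('pics/s33z.png',cv2.resize(im[60:220,150:350],None,fx=3.5,fy=3.5,interpolation=cv2.INTER_CUBIC))
"
```

```text
clock: 47.98
position: [0.5063, 0.3062, 0.1758]
ee_rot: [0.959, 0.04, 0.011, 0.279]
ft_force: [-0.4, 0.0, -1.1]
grip_width: 0.218
[-0.403  0.645 -0.672  1.357  0.697  1.761 -1.025] [0.5063 0.3062 0.1758] 94.72304158527422 noseup -32.398081322901504
lip [0.49751667 0.41267547 0.06235741] heel [0.50446895 0.32852759 0.11593726]
```

View pics/w33.png

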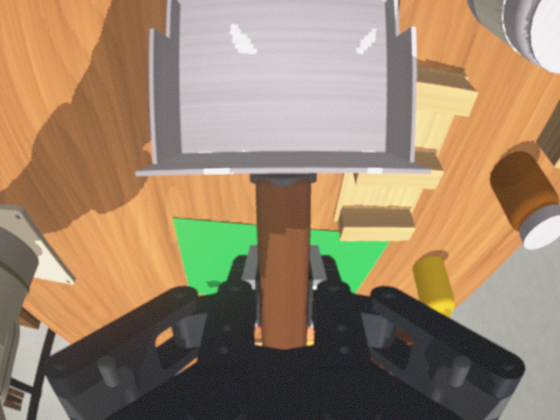

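View pics/s33z.png

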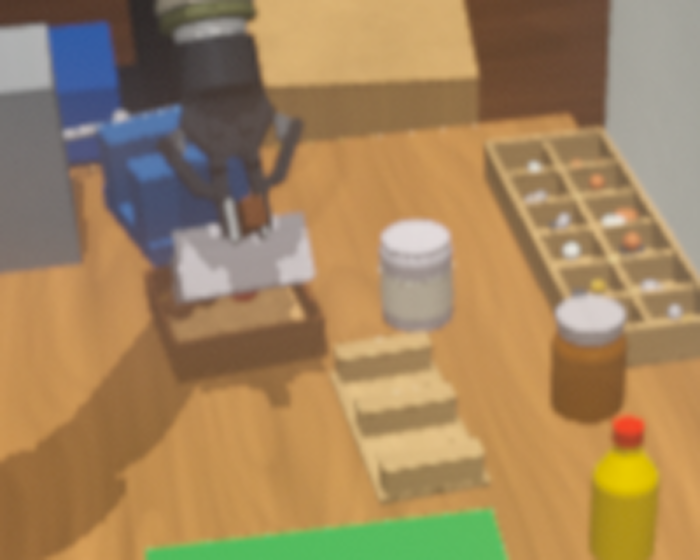

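```bash
python3 -m crank '[[[0,0,0,0,0,0,10],[0,0,0,0,0,0,10],[0,0,0.2,0,0,0,10],[0,-0.1,0.4,0,0,0,10],[0,-0.2,0.5,0.4,0.03,0,10],[0,-0.3,0.3,0.6,0.05,0,10],[0,-0.4,0,0.8,0.06,0,10],[0,-0.4,0,0.8,0.06,0,10]]]';python3 lip.py 34;python3 -c "
from h import *
snap('side','s34')
im=np.load('pics/s34.npz')['im'];cv2.imwrite('pics/s34z.png',cv2.resize(im[60:220,150:350],None,fx=3.5,fy=3.5,interpolation=cv2.INTER_CUBIC))
"
```

```text
clock: 49.12
position: [0.5061, 0.2215, 0.2626]
ee_rot: [0.985, 0.04, 0.009, 0.167]
ft_force: [-0.1, -1.1, -0.6]
grip_width: 0.216
[-0.085  0.353 -0.741  1.49   0.484  1.622 -0.772] [0.5061 0.2215 0.2626] 94.65684822061111 noseup -19.196581338150658
lip [0.49572866 0.35100522 0.17654818] heel [0.50339601 0.25687739 0.20942921]
```

View pics/s34z.png

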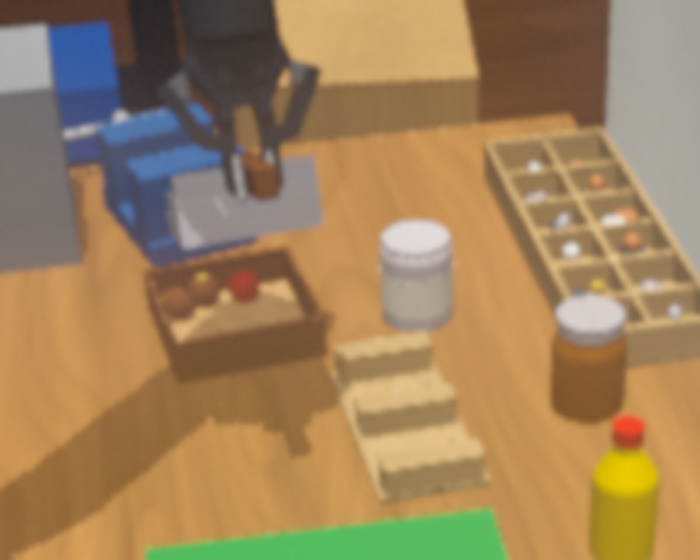

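View pics/w34.png

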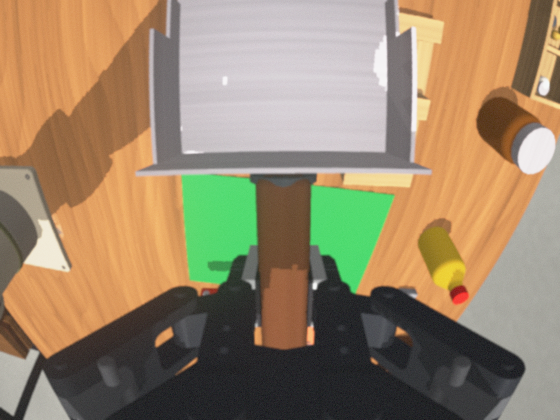

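```bash
python3 -m crank '[[[0,-0.3,0,1,0.08,0,10],[0,-0.3,0,1,0.08,0,10],[0,-0.3,0,1,0.08,0,10],[0,-0.3,0,0.87,0.07,0,10],[0,-0.2,0,0,0,-1,10],[0,-0.2,0,0,0,-1,10],[0,-0.2,0,0,0,-1,10],[0,-0.2,0,0,0,-1,10]]]';python3 -m crank '[[[0,-0.2,0,0,0,-1,10],[-0.05,-0.1,0,0,0,-1,10],[-0.05,-0.1,0,0,0,-1,10],[-0.05,-0.1,0,0,0,-1,10],[-0.05,-0.1,0,0,0,-1,10],[-0.05,0,0,0,0,-1,10],[-0.05,0,0,0,0,-1,10],[-0.05,0,0,0,0,-1,10]]]';python3 -m crank '[[[-0.05,0,0,0,0,-1,10],[0,0,0,0,0,-1,10],[0,0,0,0,0,-1,10],[0,0,0,0,0,-1,10],[0,0,0,0,0,-1,10],[0,0,0,0,0,-1,10],[0,0,0,0,0,-0.4,10],[0,0,0,0,0,0,10]]]';python3 lip.py 35; python3 -c "
from h import *
snap('side','s35');snap('top','t35')"
```

```text
clock: 50.22
position: [0.5058, 0.1022, 0.2617]
ee_rot: [0.991, -0.134, 0.002, -0.0]
ft_force: [-0.3, -0.2, -1.0]
grip_width: 0.216
clock: 51.22
position: [0.4847, 0.0666, 0.2617]
ee_rot: [0.885, -0.465, 0.002, 0.0]
ft_force: [-0.3, -0.8, -1.0]
grip_width: 0.216
clock: 52.22
position: [0.4819, 0.0664, 0.2609]
ee_rot: [0.724, -0.69, 0.002, 0.0]
ft_force: [-0.8, -0.1, -0.8]
grip_width: 0.216
[ 0.35   0.043 -0.593  1.744  0.028  1.36  -1.771] [0.4819 0.0664 0.2609] 2.789487713825592 noseup 0.1118880259878119
lip [0.6328289  0.0736419  0.22273654] heel [0.53294758 0.06877525 0.22254125]
```

View pics/w35.png

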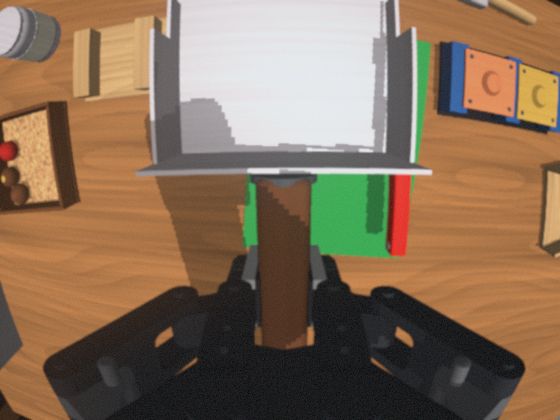

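View pics/s35.png

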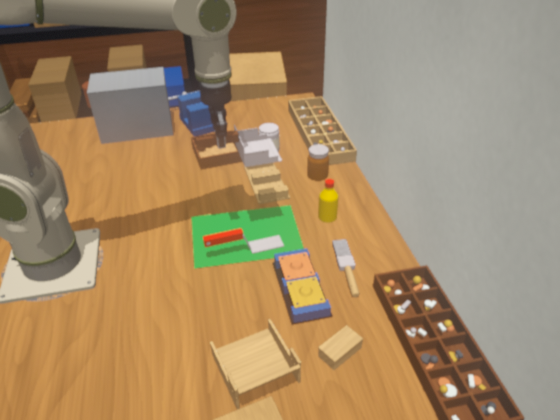

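```bash
python3 -m crank '[[[0,-0.15,-0.3,0,0,0,10],[0,-0.15,-0.6,0,0,0,10],[0,0,-0.7,0,0,0,10],[0,0,-0.7,0,0,0,10],[0,0,-0.6,0,0,0,10],[0,0,-0.4,0,0,0,10],[0,0,-0.15,0,0,0,10],[0,0,0,0,0,0,10]]]';python3 lip.py 36
```

```text
clock: 53.38
position: [0.4816, 0.0478, 0.0528]
ee_rot: [0.724, -0.69, 0.001, 0.001]
ft_force: [0.2, 0.5, -0.6]
grip_width: 0.215
[ 0.32   0.264 -0.565  1.992  0.178  0.933 -1.86 ] [0.4816 0.0478 0.0528] 2.691421635605115 noseup 0.016124961498861598
lip [0.63241404 0.05485316 0.0143881 ] heel [0.53252435 0.05015747 0.01435995]
```

View pics/w36.png

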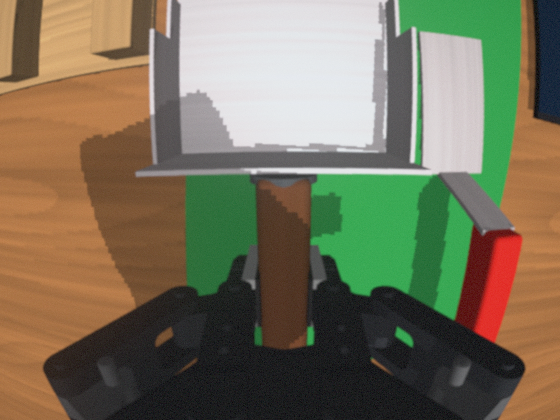

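```bash
python3 -m crank '[[[0,-0.13,0,0,0,0,10],[0,0,-0.1,0,0,0,10],[0,0,-0.06,0,0,0,10],[0,0,-0.02,0,0,0,10],[0,0,0,0,0,0,10],[0,0,0,0,0,0,10]]]'
```

```text
clock: 54.18
position: [0.482, 0.0405, 0.0426]
ee_rot: [0.724, -0.69, 0.001, 0.0]
ft_force: [0.1, -0.2, -1.5]
grip_width: 0.215
```

```bash
python3 -m crank '[[[0,0,-0.02,0,0,0,10],[0,0,0,0,0,0,10],[0,0,0,0,0,0,10]]]'; python3 lip.py 37
python3 - <<'E'
from meas import *
im,d,o,W,h=load('w37')
print(np.median(W[20:140,200:360].reshape(-1,3),0))
E
```

```text
clock: 54.55
position: [0.4821, 0.0404, 0.0414]
ee_rot: [0.724, -0.69, 0.001, 0.0]
ft_force: [-0.1, 0.7, -1.1]
grip_width: 0.215
[ 0.326  0.281 -0.557  2.002  0.19   0.908 -1.854] [0.4821 0.0404 0.0414] 2.6890108099566787 noseup 0.09248746149809982
lip [0.63298955 0.04737952 0.0031161 ] heel [0.53309979 0.04268804 0.00295468]
[0.57248171 0.04571505 0.00485181]
```

```bash
python3 -m crank '[[[0,0,0,0,0,0,25],[0,0,0,0,0,0,45],[0,0,0,0,0,0,85],[0,0,0,0,0,0,85],[0,0,0,0,0,0,85],[0,0,0.3,0,0,0,85],[0,0,0.6,0,0,0,85],[0,0,0.8,0,0,0,85]]]';python3 -m crank '[[[0,0,1,0,0,0,85],[0,-0.3,1,0,0,0,85],[0,-0.4,1,0,0,0,85],[0,-0.4,0.6,0,0,0,85],[0,0,0,0,0,0,85],[0,0,0,0,0,0,85]]]';python3 - <<'E'
from meas import *
snap('wrist','w38');snap('side','s38')
im,d,o,W,h=load('w38')
rects(o,W,h,'spat handle',(0,180,80),(8,255,255),(250,100,420,420),(.05,.1))
rects(o,W,h,'sc handle',(0,60,20),(18,255,130),(165,100,285,400),(.06,.1))
rects(o,W,h,'scoop',(0,0,60),(180,60,255),(100,0,270,300),(-.01,.012))
rects(o,W,h,'mat',(45,100,40),(75,255,255),(100,0,450,420),(-.01,.015))
rects(o,W,h,'copper',(3,80,100),(17,255,255),(300,0,559,250),(.03,.05))
rects(o,W,h,'brass',(21,120,120),(32,255,255),(300,0,559,250),(.03,.05))
E
```

```text
clock: 55.6
position: [0.4814, 0.0405, 0.145]
ee_rot: [0.724, -0.69, 0.001, 0.001]
ft_force: [1.1, -0.9, 1.3]
grip_width: 0.992
clock: 56.35
position: [0.4816, -0.0242, 0.3573]
ee_rot: [0.724, -0.69, 0.001, 0.0]
ft_force: [-0.5, -0.0, -0.4]
grip_width: 0.995
spat handle [306, 169, 15, 56, 722] z 0.0740 rect [443.5 -68.4] [77.9 18.7] 5.38
sc handle [202, 124, 16, 77, 961] z 0.0739 rect [485.4  74.3] [ 18.  104.4] 87.79
scoop [183, 56, 83, 66, 4699] z 0.0047 rect [591.3  71.2] [121.2  99.7] 87.67
mat [196, 35, 154, 197, 17052] z 0.0031 rect [522.6  -1.3] [218.6 298.6] 87.3
copper [375, 49, 54, 56, 2627] z 0.0405 rect [ 622.5 -192. ] [76.7 83.6] 0.56
brass [433, 59, 45, 53, 1774] z 0.0405 rect [ 622.8 -283. ] [73.7 80.5] 0.66
```

View pics/w38.png

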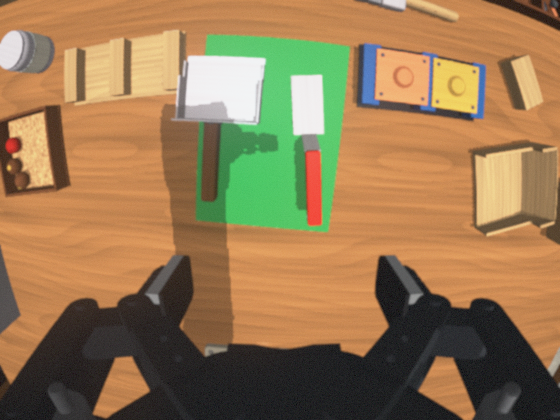

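View pics/s38.png

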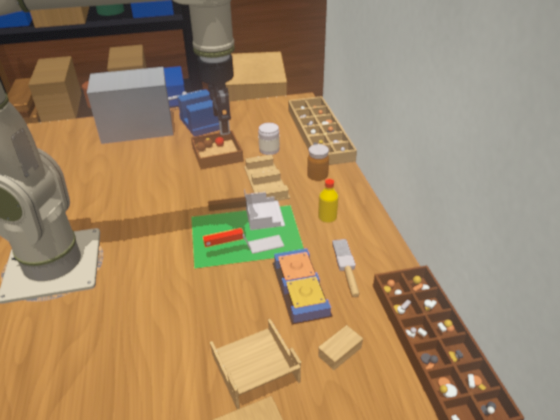

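The plates and knobs look right. The scoop, though, was knocked about 27 mm to the left after I released it and now overhangs the mat edge by about 25 mm. I'll regrip it and set it back on.

```bash
python3 -m crank '[[[0.05,0.5,-0.2,0,0,-0.4,85],[0.05,0.6,-0.5,0,0,-0.4,85],[0.05,0.54,-0.8,0,0,-0.2,85],[0,0,-0.9,0,0,0,85],[0,0,-0.7,0,0,0,85],[0,0,-0.3,0,0,0,85],[0,0,0,0,0,0,85],[0,0,0,0,0,0,85]]]'; python3 lip.py 39
python3 - <<'E'
from meas import *
im,d,o,W,h=load('w39')
rects(o,W,h,'sc handle',(0,60,20),(18,255,130),(230,100,345,400),(.06,.1))
rects(o,W,h,'scoop',(0,0,60),(180,60,255),(150,0,380,300),(-.01,.012))
rects(o,W,h,'blade',(0,0,60),(180,60,255),(380,0,559,300),(-.01,.012))
E
```

```text
clock: 57.45
position: [0.4919, 0.0739, 0.1548]
ee_rot: [-0.693, 0.721, -0.002, 0.0]
ft_force: [-0.2, 0.1, 0.8]
grip_width: 0.993
[ 0.334  0.16  -0.62   1.865  0.105  1.146 -1.934] [0.4919 0.0739 0.1548] -2.3048623178517196 noseup 0.20041647923667658
lip [0.64289642 0.06775143 0.11682486] heel [0.54297793 0.07177307 0.11647507]
sc handle [267, 149, 26, 138, 3166] z 0.0741 rect [486.1  75.9] [ 17.9 106.4] 87.58
scoop [214, 31, 134, 109, 14103] z 0.0048 rect [591.1  71.7] [119.7  99.3] 87.44
blade [391, 60, 52, 97, 4272] z 0.0062 rect [568.6 -56.7] [92.4 47.6] 5.15
```

View pics/w39.png

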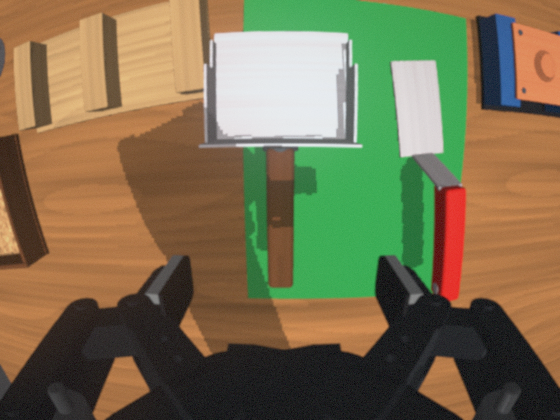

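```bash
python3 -m crank '[[[0,0.03,-0.6,0,0,0,85],[0,0,-0.7,0,0,0,85],[0,0,-0.5,0,0,0,85],[0,0,-0.08,0,0,0,85],[0,0,0,0,0,0,50],[0,0,0,0,0,0,10],[0,0,0,0,0,0,10],[0,0,0,0,0,0,10]]]' 100;python3 -m crank '[[[0,0,0,0,0,0,10],[0,0,0,0,0,0,10],[0,0,0,0,0,0,10],[0,0,0.15,0,0,0,10],[0,-0.1,0.1,0,0,0,10],[-0.05,-0.2,0,0,0,0,10],[-0.05,-0.2,0,0,0,0,10],[0,0,0,0,0,0,10]]]'; python3 -m crank '[[[0,0,0,0,0,0,10],[0,0,0,0,0,0,10]]]'; python3 lip.py 40
python3 - <<'E'
from meas import *
im,d,o,W,h=load('w40')
rects(o,W,h,'scoop',(0,0,60),(180,60,255),(150,0,400,300),(.012,.03))
rects(o,W,h,'blade',(0,0,60),(180,60,255),(400,0,559,300),(-.01,.012))
E
```

```text
clock: 58.5
position: [0.4914, 0.0755, 0.0412]
ee_rot: [-0.693, 0.721, -0.002, 0.0]
ft_force: [-1.3, -1.3, 7.2]
grip_width: 0.216
clock: 59.5
position: [0.4845, 0.0436, 0.0551]
ee_rot: [-0.692, 0.722, -0.001, -0.001]
ft_force: [0.5, 0.1, -1.0]
grip_width: 0.219
clock: 59.75
position: [0.485, 0.0458, 0.0554]
ee_rot: [-0.693, 0.721, -0.001, -0.0]
ft_force: [0.2, 0.3, -2.0]
grip_width: 0.218
[ 0.347  0.271 -0.59   1.982  0.188  0.941 -1.949] [0.485  0.0458 0.0554] -2.2780713373430403 noseup 0.07410832165264454
lip [0.63590746 0.03970488 0.01704725] heel [0.53598657 0.04367981 0.0169179 ]
scoop [173, 0, 221, 156, 33557] z 0.0185 rect [580.2  41.5] [124.3  92.5] 87.78
blade [414, 25, 60, 147, 7489] z 0.0063 rect [567.6 -57.8] [94.6 45.4] 5.04
```

View pics/w40.png

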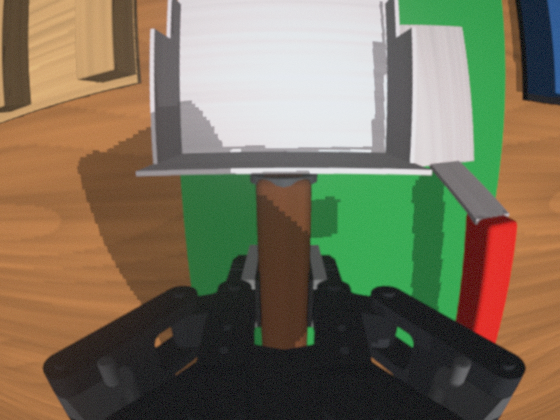

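```bash
python3 -m crank '[[[0,0,-0.1,0,0,0,10],[0,0,-0.1,0,0,0,10],[0,0,-0.03,0,0,0,10],[0,0,0,0,0,0,10],[0,0,0,0,0,0,10]]]'
```

```text
clock: 60.42
position: [0.485, 0.0454, 0.0415]
ee_rot: [-0.693, 0.721, -0.001, -0.0]
ft_force: [-0.5, 0.1, 0.9]
grip_width: 0.225
```

```bash
python3 -m crank '[[[0,0,-0.01,0,0,0,10],[0,0,0,0,0,0,10],[0,0,0,0,0,0,25],[0,0,0,0,0,0,45],[0,0,0,0,0,0,85],[0,0,0,0,0,0,85],[0,0,0.1,0,0,0,85],[0,0,0.3,0,0,0,85]]]';python3 -m crank '[[[0,0,0.6,0,0,0,85],[0,0,0.9,0,0,0,85],[0,0,1,0,0,0,85],[0,0,1,0,0,0,85],[0,0,0.6,0,0,0,85],[-0.2,-0.2,0.2,0,0,0,85],[0,0,0,0,0,0,85],[0,0,0,0,0,0,85]]]';python3 - <<'E'
from meas import *
snap('wrist','w41');snap('side','s41');snap('top','t41')
im,d,o,W,h=load('w41'); print(o['p'])
rects(o,W,h,'spat handle',(0,180,80),(8,255,255),(250,100,420,420),(.05,.1))
rects(o,W,h,'sc handle',(0,60,20),(18,255,130),(165,100,320,400),(.06,.1))
rects(o,W,h,'scoop',(0,0,60),(180,60,255),(100,0,328,300),(-.01,.012))
rects(o,W,h,'blade',(0,0,60),(180,60,255),(330,0,420,300),(-.01,.012))
rects(o,W,h,'mat',(45,100,40),(75,255,255),(100,0,450,420),(-.01,.015))
rects(o,W,h,'copper',(3,80,100),(17,255,255),(400,0,559,250),(.03,.05))
rects(o,W,h,'brass',(21,120,120),(32,255,255),(400,0,559,250),(.03,.05))
E
```

```text
clock: 61.42
position: [0.4844, 0.0454, 0.0653]
ee_rot: [-0.693, 0.721, -0.001, -0.001]
ft_force: [-0.6, 0.4, 0.9]
grip_width: 0.998
clock: 62.42
position: [0.4728, 0.0338, 0.3229]
ee_rot: [-0.693, 0.721, -0.001, -0.0]
ft_force: [-0.7, 0.3, -0.2]
grip_width: 0.997
[0.47279625 0.03375882 0.3229074 ]
spat handle [353, 145, 20, 78, 1018] z 0.0740 rect [453.9 -66.2] [99.8 20.7] 5.22
sc handle [267, 149, 13, 24, 286] z 0.0741 rect [488.3  44.6] [14.7 28.3] 87.43
scoop [231, 52, 87, 70, 5771] z 0.0047 rect [585.2  40.9] [120.4  99.3] 87.91
blade [330, 63, 34, 66, 1956] z 0.0062 rect [569.5 -57.3] [92.  47.9] 4.72
mat [229, 75, 145, 154, 11411] z 0.0031 rect [453.3  30.3] [240.7 204.5] 18.11
copper [412, 32, 54, 56, 2625] z 0.0405 rect [ 622.6 -191.8] [75.8 84. ] 0.48
brass [469, 42, 43, 51, 1629] z 0.0405 rect [ 622.7 -282.7] [73.2 80.1] 0.62
```

View pics/w41.png

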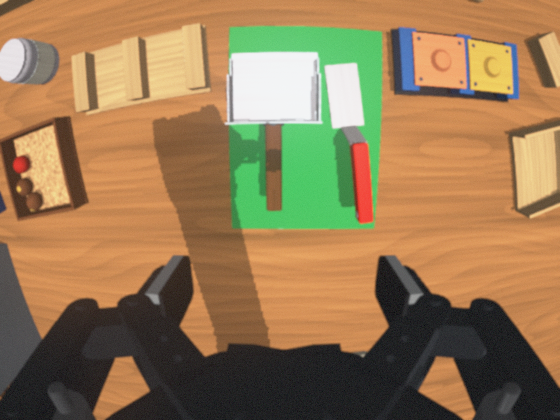

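View pics/s41.png

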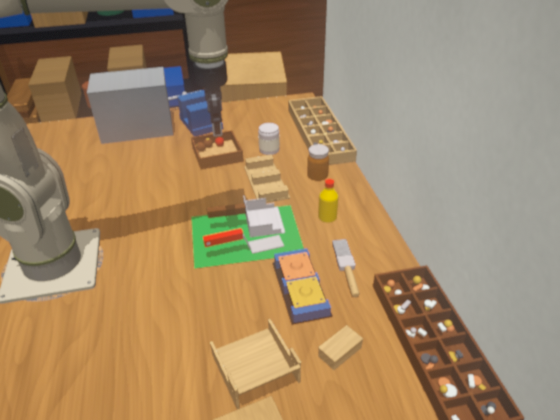

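```bash
python3 -m crank '[[[0,0,0.3,0,0,0,85],[0,0,0,0,0,0,85],[0,0,0,0,0,0,85],[0,0,0,0,0,0,85],[0,0,0,0,0,0,85],[0,0,0,0,0,0,85]]]';python3 - <<'E'
from meas import *
snap('wrist','w42')
im,d,o,W,h=load('w42')
rects(o,W,h,'spat handle',(0,180,80),(8,255,255),(250,100,420,420),(.05,.1))
rects(o,W,h,'scoop',(0,0,60),(180,60,255),(100,0,328,300),(-.01,.012))
k=(W[...,2]>.015)&(cv2.inRange(h,(0,180,60),(8,255,255))>0); k[:,100:]=0; print('red knob',np.median(W[k],0))
print(manip.hand_in())
E
```

```text
clock: 63.32
position: [0.4729, 0.0333, 0.3408]
ee_rot: [-0.693, 0.721, -0.001, -0.0]
ft_force: [-0.6, -0.6, -0.6]
grip_width: 0.997
spat handle [350, 150, 19, 69, 890] z 0.0740 rect [450.5 -66.6] [93.1 20. ] 5.23
scoop [233, 54, 83, 68, 5347] z 0.0047 rect [585.4  40.4] [119.3  99.4] 88.51
red knob [0.51184816 0.4851135  0.03284722]
the job is handed in; nothing more can be done
None
```

The job is done and handed in at about 63 s of the 208 s allowed. With the spatula I moved the copper plate to bay 0 and the brass plate to bay 1 of the blue rack. I then scooped up the three knobs that were there and tipped them into the bin. Both tools are back on the mat.

**Last checks:**
- **Plates:** both lie level on the rails, with tops at z 0.040 m. They are within about 1 mm of the bay centres and within about 0.3° of square to the rack.
- **Knobs:** all three are in the bin, and the tray is empty.
- **Tools:** both stand upright at their starting heights. The scoop is about 12 mm nearer the mat's middle than where it started.
- **Other objects:** the bottle, brush and tin looked unmoved in the pictures; I did not measure them.

**What disagreed or went wrong:**
- **Scoop shifted after release:** soon after I first put it down, it was about 27 mm to the side and overhanging the mat by roughly 25 mm. I took this to be the announced knock, but my fingers could have done it. I regripped it and set it back fully on the mat.
- **Top camera:** it read about 5 mm off in x from the wrist camera. I used the wrist camera, which agreed with itself to within about 1 mm on the spatula blade from two headings.
- **Mat check:** the final colour check failed to outline the mat cleanly, so I relied on the earlier measurement of it and on the pictures.

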